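# Hang the sole-cutting die on the turning hook

### The job

Put the sole-cutting die away on the bench stand: turn the stand's head until its big upturned hook points straight out over the stand's long foot, and then hang the sole-shaped die, which lies on the bench, on that hook by its toe end, so that it hangs straight down and still. Ease its weight onto the hook, without dropping it or letting go while it would still swing hard, and leave everything else on the bench where it lies.

Things in the scene. Friction and masses are not known exactly. Their poses are not given: they have to be found in the camera images.
- die: sole-shaped loose loop of upright bare strip steel, open through, 190 long, 32 high, walls 4, 0.27 to 0.49 kg; starts flat on the bench. Origin: centre of its underside, near its mass centre; own x along its length to the toe (broad end, 66 wide), z up. Two round braces 8 thick cross it at x = 0 and -38, so the free opening behind the toe end (inner face x = 91) is 87 long, 44 to 58 wide
- die_toe (a point): middle of the inner face of the die's toe end (this face is 17 wide, then curves away), half-way up the wall: the place that rests on the hook; axes as the die's
- die_waist (a point): middle of the die's waist, half-way up its wall, at x = -12: the grip. Here its sides are flat and parallel, 52 over the outside, from x = -38 to x = 14; axes as the die's
- stand: green bench stand, fixed. Origin under the centre of its post, z up; its long foot (75 wide, 18 high) reaches 165 from the post along the stand's own -x, its front; a cross foot 170 wide lies under the post. Post 24 in diameter, 230 high; on it turns the head with the hook, the knob on top and two short straight ball-ended pegs (80 out, one with a spool) 120 degrees either side of the hook
- turret (a joint): angle of the stand's head about its post (rad), growing anticlockwise seen from above: 0 when the hook points to the stand's back (+x of the stand), +3.14 or -3.14 when it points straight out over the long foot; stops at +-3.7. It turns stiffly, 0.2 N m either way, and stays where it is left
- hook_tip (a point): centre of the 14 ball at the upturned end of the big hook, 110 out from the post's axis and 263 above the bench; x of this frame points the way the hook faces. The hook is a 10 round bar: from the head at 246 high it runs out, sinking slightly, to a bend 85 out and 238 high (centre line), then rises at 45 degrees outward to the tip
- hook_seat (a point): top of the hook's bar just inside the bend, 66 out from the post's axis and 245 above the bench: where a hung die rests; axes as the hook's
- knob_grip (a point): middle of the black bar knob on top of the head, on the post's axis 297 above the bench: 66 long (along the hook's direction), 14 wide, 32 high (281 to 313)
- heel_die: bystander: a smaller heel-shaped strip-steel die, 70 long, 66 wide, 32 high, lying loose on the bench
- hammer: bystander: a shoemaker's hammer, 260 long
- last: bystander: a wooden shoe last, 232 long, 100 high
- glue: bystander: a metal glue can, 80 in diameter, 120 high
- polish: bystander: a polish jar, 70 in diameter, 50 high
- heels: bystander: an open cardboard tray of rubber heel pieces, 160 x 110, 50 high
- cork: bystander: a cork sanding block, 100 x 60, 40 high
- brush: bystander: a shoe brush, 160 x 45, 45 high
Things that resemble listed ones, but are neither listed nor needed, are in the scene too. Leave any red look-alike of the die alone.

How it is judged:
By the outcome, as a careful person would: the job done as asked, in the order asked, and still so for the second after the job is handed in, with the robot touching nothing.
It also fails if it takes over 72 s, if anything falls off the work surface, if the arm or the gripper's body presses on something with over 40 N, if the wrist force passes 120 N, or if a joint passes its speed limit or range.

### The arm

A 6-joint arm with a two-finger parallel gripper is mounted at the origin on the work surface. World frame = base frame: x ahead of the robot, y to its left, z up, the work surface at z = 0. Lengths are in mm, angles in rad, forces in N, time in s.
With the tool pointing down it reaches from about 275 to 1000 mm from the base axis. Payload 8.4 kg.
Tool frame: the origin (TCP) lies midway between the tips of the shut fingers; the grasp point (between the pads) lies 19 mm behind it; z points along the fingers, y is the line along which they close (so a half turn about z gives the same grasp; the last joint's range is limited). The gripper opens to 85 mm and grips with 20 to 120 N. Pads are 22 mm wide; open, the fingers measure 114 mm over their backs; the gripper's body (76 mm by 85 mm) begins 54 mm behind the grasp point. The pads swing forward as they close: fully open they stand 13 mm farther back than shut.
Start: joints at [-1.106, 0.353, 1.633, -0, 1.155, -0.002], TCP at [281.268, -558.136, 196.081] pointing down, gripper open.
Joint ranges: [-2.63, 2.63], [-0.92, 2.1], [0.06, 2.66], [-1.3, 4.44], [0, 2.69], [-3.02, 3.02]. Speed limits (rad/s): [2.22, 2.22, 2.79, 3.14, 3.14, 3.14].

### API

Orientations are given as [roll, pitch, yaw] about the fixed x, y, z axes, in that order (R = Rz(yaw) Ry(pitch) Rx(roll)).
In Python, from rig import r gives the robot as it stands.
- The arm moves only by the shell command python3 -m inch 'ROWS' [OPENING] [FORCE]. ROWS is JSON, a list that holds one entry, the list of rows, each a list of 6 numbers: the shift along the tool's x, y, z scaled (see below), then the turn, a rotation vector about the tool's x, y, z scaled (see below). In form: [[[tx, ty, tz, wx, wy, wz], ...]]. A call has 1 to 8 rows; each row is the pose to reach, as a shift and turn from the pose commanded when the call began, along the tool's axes at that moment, turning the shorter way round; what a row does not reach only later rows make up. The controller multiplies each number of a shift by 20 cm and each number of a turn by pi rad. A row lasts 1/12 s, in which the tool goes at most 41.7 mm and 7.16 degrees, less where a joint would pass 70% of its speed; a pose out of reach is approached as far as the arm can. A call with a number of a shift or a turn outside -1 to 1 is refused whole. A call with a gripper value outside its range is refused whole. OPENING is the gripper's target within -1 to 1 (fully open at 1, half-way at 0, shut at -1), set as the call begins (- or left out, the last holds). The fingers move at their own pace and stop on an object; FORCE is the grip in N (left out, the last holds). Time passes only in rows, so rows that repeat a pose let the fingers close. It gives the time, the measured TCP pose, the force, the opening and the grip force at its end, in the units of the state.
- r.sense(): the state, without advancing time (a new reading comes with each control period).
- r.grab_frame(name): name is "scene" or "top"; returns the picture (420x560x3 uint8, red, green, blue); there is no depth.
- r.camera_info(name): a dict with "K" (3x3 intrinsics, pixels), "rvec" (rotation vector, rad) and "tvec" (3), from world to camera coordinates, as OpenCV has them. Camera axes: x right, y down, z forward; pixel columns grow to the right and rows downward; lengths in mm; the calibration is good to about 2 mm. A picture is of the moment at which its call begins. camera_info takes no time and is no camera call.
- r.sign_off(): hands the job in; it is judged then, once.
The state is a dict: "clock": time; "qpos": joint angles; "qvel": joint speeds; "joint_efforts": joint torques, N m; "eef_pos": TCP position; "tcp_rot": TCP orientation; "contact_force": force on the tool from outside, world axes, zero at the start; "wrist_torque": the same for the moment, N m; "opening": opening from 0.0 (shut) to 1.0 (fully open); "grasp_force": force on a finger pad.
Only numpy, scipy, OpenCV 4.12 (cv2) and the standard library are available. Lean on these libraries where they do the work, as an engineer would, in place of code of your own. Each camera call takes 0.05 s, during which the arm holds its last target. There are 200 camera calls.

## Working session

There is one attempt and no reset: what is moved stays moved. The work goes in short steps, Python scripts to look and compute and a shell command to move; the robot and the scene stay as the last step left them, time stands still between calls to the robot, and variables do not carry over. Pictures are saved under pics/ and viewed, at most 12 in all, crops included, and the job is handed in when it is done.

```bash
ls; mkdir -p pics; python3 - <<'E'
from rig import r
import cv2,numpy as np
for n in("scene","top"):
    f=r.grab_frame(n); cv2.imwrite(f"pics/{n}0.png",f[:,:,::-1])
    c=r.camera_info(n); R=cv2.Rodrigues(np.array(c["rvec"],float))[0]
    print(n,np.array(c["K"]).round(1).tolist(),(-R.T@np.array(c["tvec"]).ravel()).round(),R.round(2).tolist())
print(r.sense())
E
```

```text
pics
scene [[537.7, 0.0, 277.6], [0.0, 537.7, 213.3], [0.0, 0.0, 1.0]] [1374. -550. 1574.] [[0.53, 0.85, 0.01], [0.68, -0.42, -0.6], [-0.51, 0.33, -0.8]]
top [[481.9, 0.0, 282.2], [0.0, 481.9, 207.3], [0.0, 0.0, 1.0]] [ 362.    5. 1608.] [[0.02, -1.0, 0.0], [-0.99, -0.02, -0.12], [0.12, -0.0, -0.99]]
{'clock': 0.1, 'qpos': array([-1.10640375e+00,  3.53599749e-01,  1.63405866e+00, -2.66668823e-07,
        1.15520116e+00, -2.41080719e-03]), 'qvel': array([ 0.00200221, -0.0007807 , -0.00202982, -0.00050449, -0.00023011,
        0.00012189]), 'joint_efforts': array([ 1.31086745e-04, -6.06355762e+01, -3.42821360e+01,  3.61680247e-05,
        3.93782029e-03,  3.55304769e-05]), 'eef_pos': array([ 281.05322992, -557.71222596,  195.42422748]), 'tcp_rot': array([-3.14032574e+00, -2.81045225e-06,  4.66803494e-01]), 'contact_force': array([-0.20609567,  0.29263289, -0.74089372]), 'wrist_torque': array([-0.01371377, -0.00090298,  0.00265058]), 'grasp_force': 0.0, 'opening': 1.0015396198538902}
```

View pics/scene0.png

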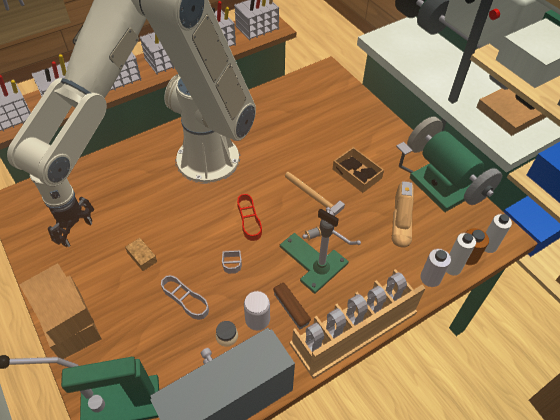

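View pics/top0.png

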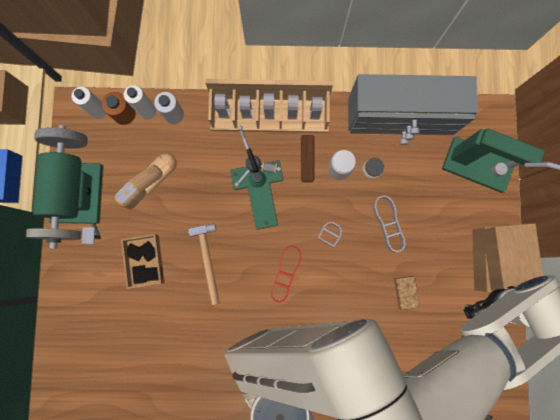

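The scene view shows the grey die at about (185,297) and the red look-alike at (249,217). The stand is at (320,255) with its foot pointing to about (290,240). In the top view the die is at (390,222), and the stand's post base is at about (257,180) with the foot end near (263,225). Next I'll zoom in on both.

```bash
cat > h.py <<'E'
import cv2,numpy as np
from rig import r
def cam(n):
    c=r.camera_info(n); return np.array(c["K"],float),cv2.Rodrigues(np.array(c["rvec"],float))[0],np.array(c["tvec"],float).ravel()
def ray(n,u,v):
    K,R,t=cam(n); d=R.T@np.linalg.inv(K)@np.array([u,v,1.]); return -R.T@t,d
def onz(n,u,v,z):
    o,d=ray(n,u,v); return o+d*(z-o[2])/d[2]
def proj(n,p):
    K,R,t=cam(n); q=K@(R@np.array(p,float)+t); return q[:2]/q[2]
def tri(a,b):
    o1,d1=ray("scene",*a);o2,d2=ray("top",*b)
    s=np.linalg.lstsq(np.c_[d1,-d2],o2-o1,rcond=None)[0]
    p,q=o1+s[0]*d1,o2+s[1]*d2; return (p+q)/2,np.linalg.norm(p-q)
def shot(n): return r.grab_frame(n)[:,:,::-1].copy()
def crop(f,u,v,w,h,k): return cv2.resize(f[v:v+h,u:u+w],None,fx=k,fy=k,interpolation=cv2.INTER_CUBIC)
E
python3 - <<'E'
from h import *
s=cv2.imread("pics/scene0.png");t=cv2.imread("pics/top0.png")
a=crop(s,270,195,100,100,4);b=crop(t,220,120,70,120,4)
c=crop(t,365,185,50,70,4); d=crop(s,155,265,60,60,4)
im=np.zeros((560,800,3),np.uint8); im[:400,:400]=a; im[:480,400:680]=b
cv2.imwrite("pics/c1.png",im)
# green foot and grey die masks
for n,f,(u0,v0,u1,v1) in(("top",t,(225,150,290,235)),("scene",s,(270,220,350,295))):
    hsv=cv2.cvtColor(f,cv2.COLOR_BGR2HSV); m=cv2.inRange(hsv,(65,80,30),(95,255,200)); k=np.zeros_like(m);k[v0:v1,u0:u1]=m[v0:v1,u0:u1]
    cs=max(cv2.findContours(k,0,2)[0],key=cv2.contourArea); ap=cv2.approxPolyDP(cs,2,True).reshape(-1,2)
    print(n,[(p.tolist(),onz(n,*p,18)[:2].round().tolist()) for p in ap])
for n,f,(u0,v0,u1,v1) in(("top",t,(370,188,412,258)),("scene",s,(155,268,215,325))):
    hsv=cv2.cvtColor(f,cv2.COLOR_BGR2HSV); m=cv2.inRange(hsv,(0,0,60),(180,70,255)); k=np.zeros_like(m);k[v0:v1,u0:u1]=m[v0:v1,u0:u1]
    cs=cv2.findContours(k,0,2)[0]; cs=max(cs,key=cv2.contourArea)
    P=np.array([onz(n,*p,32 if n=="top" else 16)[:2] for p in cs.reshape(-1,2)],np.float32)
    rect=cv2.minAreaRect(P); print(n,len(cs),rect); bx=cv2.boxPoints(rect)
    l=max([bx[1]-bx[0],bx[2]-bx[1]],key=np.linalg.norm); l/=np.linalg.norm(l); q=(P-rect[0])@l; w=(P-rect[0])@[-l[1],l[0]]
    print("axis",l,np.arctan2(l[1],l[0])); 
    for x in range(-90,100,15):
        g=abs(q-x)<6; print(x,w[g].min().round(),w[g].max().round()) if g.any() else 0
E
```

```text
top [([280, 172], [681.0, 10.0]), ([261, 173], [677.0, 73.0]), ([260, 169], [690.0, 77.0]), ([259, 181], [649.0, 79.0]), ([255, 181], [649.0, 93.0]), ([250, 172], [680.0, 110.0]), ([238, 187], [628.0, 149.0]), ([234, 186], [631.0, 163.0]), ([249, 188], [625.0, 112.0]), ([257, 228], [492.0, 83.0]), ([276, 224], [506.0, 20.0]), ([268, 183], [643.0, 49.0]), ([281, 179], [658.0, 6.0])]
scene [([294, 233], [494.0, 86.0]), ([281, 244], [509.0, 22.0]), ([283, 246], [519.0, 23.0]), ([282, 243], [507.0, 27.0]), ([288, 242], [515.0, 47.0]), ([286, 240], [504.0, 46.0]), ([289, 237], [499.0, 61.0]), ([293, 239], [513.0, 69.0]), ([292, 242], [522.0, 59.0]), ([296, 246], [543.0, 61.0]), ([289, 251], [548.0, 30.0]), ([310, 269], [645.0, 50.0]), ([301, 279], [661.0, 3.0]), ([315, 291], [723.0, 17.0]), ([347, 261], [686.0, 174.0]), ([344, 258], [671.0, 173.0]), ([344, 261], [681.0, 166.0]), ([340, 262], [677.0, 152.0]), ([339, 258], [662.0, 158.0]), ([342, 257], [664.0, 170.0]), ([333, 250], [625.0, 160.0]), ([327, 255], [630.0, 131.0]), ([325, 264], [656.0, 104.0]), ([330, 264], [665.0, 118.0]), ([3
[... 176 characters left out ...]
8, 253], [607.0, 109.0])]
top 68 ((512.7283935546875, -351.6933288574219), (190.2458953857422, 71.60047149658203), 17.713382720947266)
axis [0.95259047 0.3042555 ] 0.30915678
-90 -22.0 22.0
-75 26.0 28.0
-60 -32.0 31.0
-45 -31.0 30.0
-30 -30.0 29.0
-15 -28.0 29.0
0 -29.0 29.0
15 -27.0 29.0
30 -29.0 33.0
45 -36.0 36.0
60 -36.0 35.0
75 28.0 32.0
90 -24.0 24.0
scene 55 ((511.369384765625, -353.30706787109375), (203.42828369140625, 72.31570434570312), 17.947425842285156)
axis [0.95133966 0.30814412] 0.31324163
-90 -20.0 -20.0
-75 -26.0 31.0
-60 -32.0 -29.0
-45 -32.0 -28.0
-30 -29.0 -27.0
-15 28.0 30.0
0 -30.0 -28.0
15 27.0 29.0
30 -32.0 35.0
45 -36.0 -35.0
60 31.0 36.0
75 -36.0 30.0
90 19.0 20.0
```

View pics/c1.png

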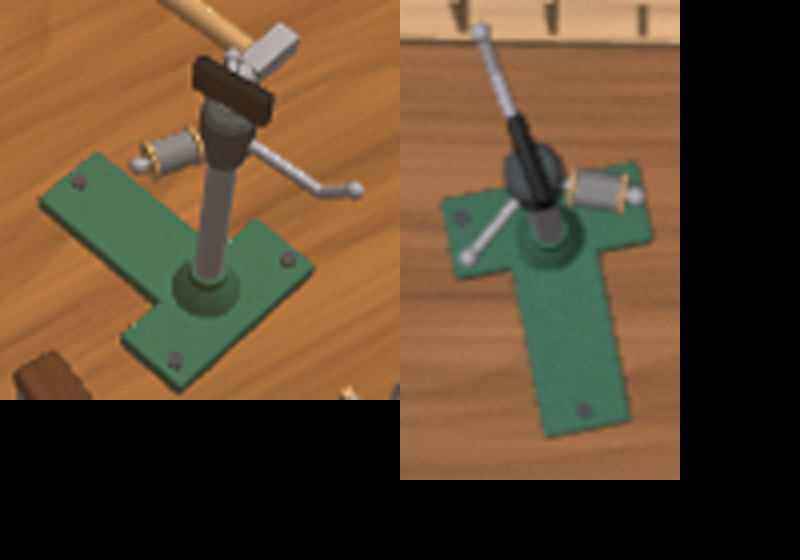

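The hook (bent bar with a ball) points away from the foot. In the top crop the hook ball is at (240,128) and the knob at (252.5,160). In the scene crop the ball is at (359,242) and the knob at (328,217.5).

```bash
python3 - <<'E'
from h import *
tip=tri((359,242.2),(240,128)); kn=tri((328.2,217.5),(252.5,160)); print(tip,kn)
t=cv2.imread("pics/top0.png"); s=cv2.imread("pics/scene0.png")
print("tip onz",onz("top",240,128,263),onz("scene",359,242.2,263))
# dark knob masks
for n,f,(u0,v0,u1,v1) in(("top",t,(240,145,262,176)),("scene",s,(314,205,342,228))):
    m=np.zeros(f.shape[:2],np.uint8); m[v0:v1,u0:u1]=(f.max(2)[v0:v1,u0:u1]<45)*255
    c=max(cv2.findContours(m,0,2)[0],key=cv2.contourArea); rc=cv2.minAreaRect(c); print(n,rc,onz(n,*rc[0],313 if n=="top" else 297),[onz(n,*p,313)[:2].round() for p in cv2.boxPoints(rc)])
post=np.array([659,86]); 
for z in(297,20): print(proj("top",[*post,z]),proj("scene",[*post,z]))
E
```

```text
(array([760.07766502, 127.62748047, 262.07685134]), np.float64(3.8955064431223705)) (array([658.48311188,  86.66039262, 297.34276742]), np.float64(2.337185036367756))
tip onz [758.74969813 125.84868568 263.        ] [761.24215127 129.02619693 263.        ]
top ((254.1708221435547, 160.29327392578125), (23.465251922607422, 8.34320068359375), 84.5596694946289) [653.60704031  80.07631251 313.        ] [array([685.,  95.]), array([688.,  73.]), array([622.,  65.]), array([620.,  88.])]Traceback (most recent call last):
  File "<stdin>", line 8, in <module>
ValueError: max() iterable argument is empty
```

```bash
cat >> h.py <<'E'
from scipy.spatial.transform import Rotation as Ro
def togo(p,rpy,rel=None):
    s=r.sense(); R0=Ro.from_euler("xyz",s["tcp_rot"]) if rel is None else Ro.from_euler("xyz",rel[1]); p0=s["eef_pos"] if rel is None else np.array(rel[0],float)
    d=R0.inv().apply(np.array(p,float)-p0)/200; w=(R0.inv()*Ro.from_euler("xyz",rpy)).as_rotvec()/np.pi
    print("shift",d.round(4).tolist(),"turn",w.round(4).tolist(),"rows>=",max(np.linalg.norm(d)*200/41.7,np.linalg.norm(w)*180/7.16).round(1))
E
python3 - <<'E'
from h import *
s=r.sense(); togo([658,86,400],s["tcp_rot"]); 
togo([658,86,400],[np.pi,0,.384],([658,86,400],[np.pi,0,.467]))
E
```

```text
shift [3.1316, -2.0273, -1.0203] turn [0.0, 0.0, 0.0] rows>= 18.5
shift [0.0, 0.0, 0.0] turn [-0.0, -0.0, 0.0264] rows>= 0.7
```

```bash
A='[0.78,-0.5,-0.25,0,0,0]'; python3 -m inch '[[[0.2,-0.13,-0.25,0,0,0],[0.4,-0.26,-0.25,0,0,0],[0.6,-0.38,-0.25,0,0,0],[0.78,-0.5,-0.25,0,0,0],[0.78,-0.5,-0.25,0,0,0]]]' 1 80 && python3 -m inch '[[[0.2,-0.13,-0.25,0,0,0],[0.4,-0.26,-0.25,0,0,0],[0.6,-0.38,-0.25,0,0,0],[0.78,-0.5,-0.25,0,0,0],[0.78,-0.5,-0.25,0,0,0]]]' && python3 -m inch '[[[0.2,-0.13,-0.25,0,0,0],[0.4,-0.26,-0.25,0,0,0],[0.6,-0.38,-0.25,0,0,0],[0.78,-0.5,-0.25,0,0,0],[0.78,-0.5,-0.25,0,0,0]]]' && python3 -m inch '[[[0.2,-0.13,-0.25,0,0,0.02],[0.4,-0.26,-0.25,0,0,0.026],[0.6,-0.38,-0.25,0,0,0.026],[0.78,-0.51,-0.25,0,0,0.026],[0.78,-0.51,-0.25,0,0,0.026],[0.78,-0.51,-0.25,0,0,0.026]]]'; python3 - <<'E'
from h import *
togo([658,86,285],[np.pi,0,.384]); print(r.sense()["qpos"].round(3))
E
```

```text
clock: 0.52
eef_pos: [376.4, -396.3, 246.3]
tcp_rot: [-3.141, -0.001, 0.467]
contact_force: [1.0, -0.6, 0.2]
opening: 1.004
grasp_force: 0.0
clock: 0.93
eef_pos: [470.8, -236.7, 296.6]
tcp_rot: [3.141, -0.001, 0.467]
contact_force: [1.0, -0.3, 0.5]
opening: 0.996
grasp_force: 0.0
clock: 1.35
eef_pos: [565.2, -77.0, 346.4]
tcp_rot: [-3.142, -0.001, 0.467]
contact_force: [-0.2, -0.0, 0.2]
opening: 1.002
grasp_force: 0.0
clock: 1.85
eef_pos: [659.5, 87.4, 394.8]
tcp_rot: [-3.139, -0.0, 0.389]
contact_force: [-0.8, -1.0, -1.0]
opening: 0.997
grasp_force: 0.0
shift [-0.0098, 0.0047, 0.5489] turn [-0.0007, -0.0001, 0.0017] rows>= 2.6
[0.128 0.307 1.273 0.002 1.562 1.31 ]
```

```bash
python3 -m inch '[[[-0.01,0.005,0.15,0,0,0],[-0.01,0.005,0.3,0,0,0],[-0.01,0.005,0.45,0,0,0],[-0.01,0.005,0.55,0,0,0],[-0.01,0.005,0.55,0,0,0]]]' 1 40 && python3 -m inch '[[[0,0,0,0,0,0],[0,0,0,0,0,0],[0,0,0,0,0,0],[0,0,0,0,0,0],[0,0,0,0,0,0],[0,0,0,0,0,0],[0,0,0,0,0,0],[0,0,0,0,0,0]]]' -1 40; python3 - <<'E'
from h import *
s=r.sense();print(s["qpos"].round(3),s["wrist_torque"])
f=crop(shot("scene"),270,150,120,140,4); g=crop(shot("top"),210,110,80,120,4); im=np.zeros((560,800,3),np.uint8); im[:560,:480]=f; im[:480,480:]=g
cv2.imwrite("pics/k1.png",im)
E
```

```text
clock: 2.27
eef_pos: [653.2, 79.5, 280.5]
tcp_rot: [-3.139, 0.008, 0.385]
contact_force: [0.5, -0.2, -1.2]
opening: 1.0
grasp_force: 0.0
clock: 2.93
eef_pos: [656.2, 80.0, 286.3]
tcp_rot: [3.142, -0.0, 0.385]
contact_force: [0.6, 0.1, -0.3]
opening: -0.002
grasp_force: 0.0
[0.119 0.343 1.447 0.    1.351 1.305] [-0.03945498  0.00775522 -0.05840444]
```

View pics/k1.png

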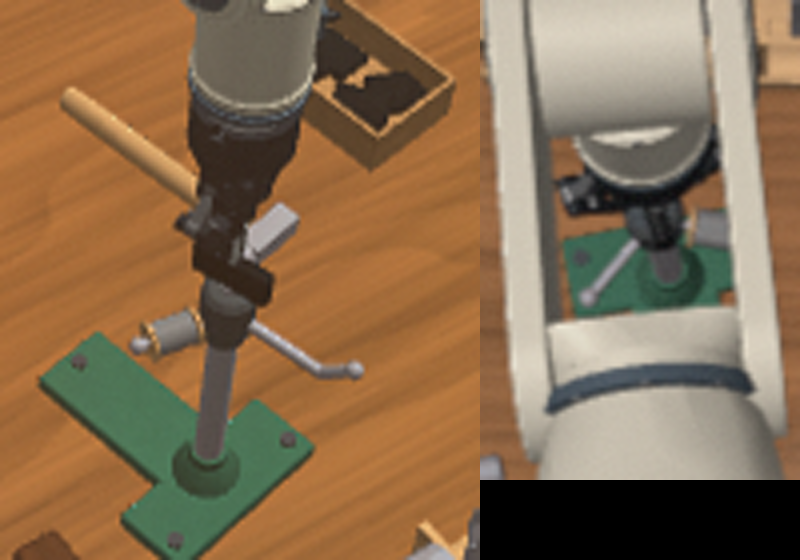

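The fingers shut on nothing (opening 0). In the scene view the gripper seems to sit up and behind the knob. I'll project the reported TCP into both views to find the mismatch.

```bash
python3 - <<'E'
from h import *
s=r.sense(); p=s["eef_pos"]; R=Ro.from_euler("xyz",s["tcp_rot"]).as_matrix(); print(p)
fs,ft=shot("scene"),shot("top")
for n,f,c in(("scene",fs,(0,0,255)),("top",ft,(0,0,255))):
    u=proj(n,p); print(n,u,proj(n,p-100*R[:,2]),proj(n,[658.5,86.7,297]))
a=crop(fs,295,165,65,75,8); b=crop(ft,225,135,25,75,8)
cv2.imwrite("pics/k2.png",np.hstack([a,b]))
E
```

```text
[656.08778473  80.00872125 286.09326953]
scene [325.20812964 220.21364206] [327.92141921 199.27662841] [327.81145587 217.62121667]
top [254.72538494 161.55298856] [252.72326387 153.11240742] [252.13090261 159.80181381]
```

View pics/k2.png

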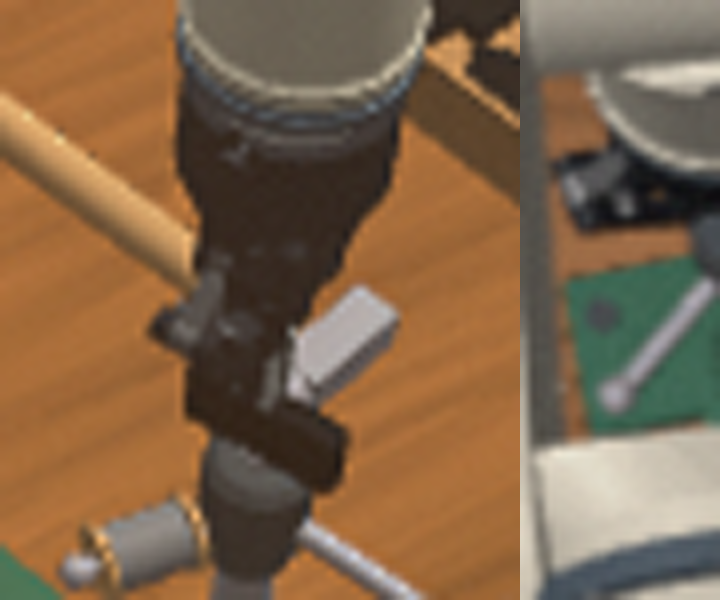

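```bash
python3 -m inch '[[[0,0,0,0,0,-0.02],[0,0,0,0,0,-0.03],[0,0,0,0,0,-0.03],[0,0,0,0,0,-0.03]]]' -1 80; python3 - <<'E'
from h import *
s=r.sense(); print({k:np.round(s[k],3) for k in("opening","grasp_force","contact_force","wrist_torque","tcp_rot")})
f=shot("scene"); o=cv2.imread("pics/scene0.png")
# ball position of hook
print(np.abs(f[235:250,350:366].astype(int)-o[235:250,350:366]).sum(2).max())
cv2.imwrite("pics/k3.png",np.hstack([crop(f,290,150,80,120,5),crop(o,290,150,80,120,5)]))
E
```

```text
clock: 3.47
eef_pos: [656.1, 80.0, 286.1]
tcp_rot: [-3.142, 0.0, 0.478]
contact_force: [0.1, 0.9, 0.8]
opening: -0.001
grasp_force: 0.0
{'opening': np.float64(-0.001), 'grasp_force': np.float64(0.0), 'contact_force': array([0.065, 0.933, 0.799]), 'wrist_torque': array([ 0.062, -0.056,  0.002]), 'tcp_rot': array([-3.142,  0.   ,  0.478])}
11
```

View pics/k3.png

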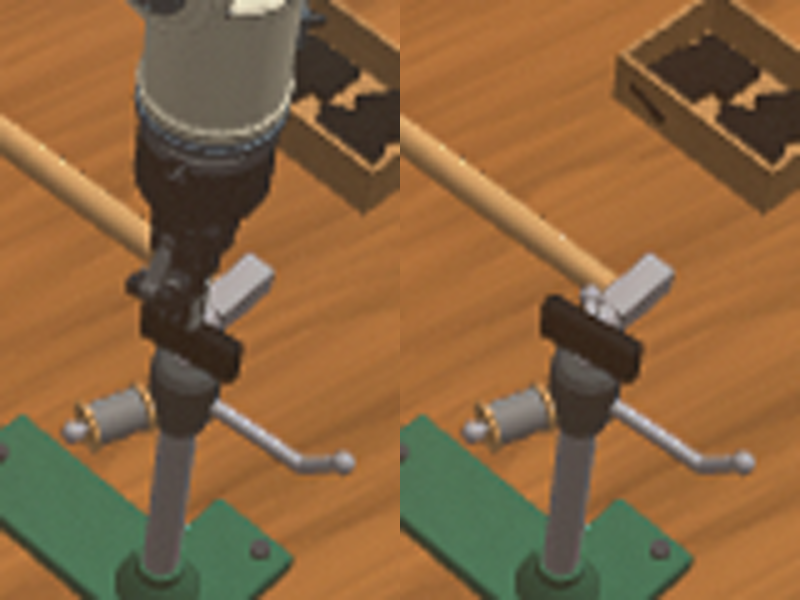

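The tool turned 5° and neither the head nor the torque reading responded, and the near long face of the knob isn't covered by a finger. So the fingers aren't around the knob. I'll raise the tool, open it, and check where the tips appear in both views against the reported TCP.

```bash
python3 -m inch '[[[0,0,-0.1,0,0,0],[0,0,-0.3,0,0,0],[0,0,-0.5,0,0,0],[0,-0.2,-0.5,0,0,0],[0,-0.4,-0.5,0,0,0],[0,-0.4,-0.5,0,0,0],[0,-0.4,-0.5,0,0,0],[0,-0.4,-0.5,0,0,0]]]' 1 80; python3 - <<'E'
from h import *
s=r.sense(); p=s["eef_pos"]; R=Ro.from_euler("xyz",s["tcp_rot"]).as_matrix(); print(p,s["opening"])
fs,ft=shot("scene"),shot("top")
u=proj("scene",p); v=proj("top",p); print(u,v)
q=proj("scene",p-13*R[:,2]+50*R[:,1]),proj("scene",p-13*R[:,2]-50*R[:,1]);print(q)
cu=(u-[60,75]).astype(int); cv=(v-[40,75]).astype(int); print(cu,cv)
cv2.imwrite("pics/k4.png",np.hstack([crop(fs,*cu,120,120,4),crop(ft,*cv,80,120,4)]))
E
```

```text
clock: 4.18
eef_pos: [619.2, 151.0, 386.1]
tcp_rot: [3.141, 0.0, 0.48]
contact_force: [0.2, -0.1, 0.7]
opening: 0.999
grasp_force: 0.0
[619.1967091  151.00378246 386.07439409] 0.9990192206673517
[340.46275098 180.63981546] [224.89028504 166.63451119]
(array([333.11400166, 189.26123123]), array([348.45088188, 166.53401176]))
[280 105] [184  91]
```

View pics/k4.png

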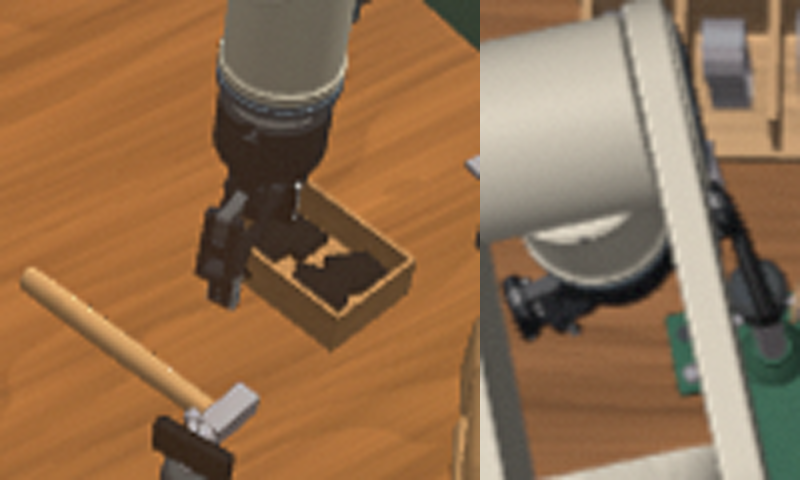

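```bash
python3 - <<'E'
from h import *
print("visible finger tip", tri((336.5,180),(194.5,174)), tri((334,161),(192,165)))
p=np.array([619.2,151,386.1])
for h in(0,73,100,150,200,250): print(h,proj("scene",p+[0,0,h]).round(1),proj("top",p+[0,0,h]).round(1))
R=Ro.from_euler("xyz",[np.pi,0,.48]).as_matrix()
for nm,d in(("+y",R[:,1]),("-y",-R[:,1]),("+x",R[:,0]),("-x",-R[:,0])): print(nm,(d*50).round(),proj("scene",p+d*50+[0,0,10]).round(1),proj("top",p+d*50+[0,0,10]).round(1))
print(r.sense()["qpos"].round(3))
E
```

```text
visible finger tip (array([591.07877178, 204.84460864, 340.45041776]), np.float64(69.95760909384526)) (array([592.50042619, 189.33989986, 438.20600995]), np.float64(79.64670364118406))
0 [340.5 180.6] [224.9 166.6]
73 [343.1 163.6] [221.5 160.4]
100 [344.1 157. ] [220.1 157.9]
150 [346.  144.2] [217.4 152.9]
200 [348.1 130.7] [214.4 147.4]
250 [350.3 116.4] [211.2 141.4]
+y [ 23. -44.   0.] [333.  189.9] [242.  157.3]
-y [-23.  44.  -0.] [348.3 167.2] [206.8 174.4]
+x [44. 23. -0.] [356.6 185.1] [216.  148.8]
-x [-44. -23.   0.] [325.4 171.8] [233. 183.]
[ 0.236  0.26   1.353 -0.     1.529  1.328]
```

The scene view shows the open finger tip about 10 px (around 40 mm) higher than the reported TCP predicts, while the tool axis agrees sideways. So the real fingertips sit roughly 40 mm above the reported TCP. I'll go back above the knob, open, and descend deeper in stages.

```bash
python3 -m inch '[[[0.0,0.1,0,0,0,0.03],[0,0.25,0,0,0,0.03],[0.02,0.38,0,0,0,0.03],[0.02,0.38,0,0,0,0.03],[0.02,0.38,0,0,0,0.03],[0.02,0.38,0,0,0,0.03]]]' 1 60; python3 - <<'E'
from h import *
togo([658.5,86.5,255],[np.pi,0,.384])
E
```

```text
clock: 4.78
eef_pos: [657.8, 84.8, 385.6]
tcp_rot: [-3.141, 0.001, 0.384]
contact_force: [-0.4, 0.3, 0.2]
opening: 1.0
grasp_force: 0.0
shift [0.0067, -0.0062, 0.6531] turn [-0.0002, 0.0002, -0.0001] rows>= 3.1
```

```bash
python3 -m inch '[[[0,-0.005,0.15,0,0,0],[0,-0.005,0.3,0,0,0],[0,-0.005,0.45,0,0,0],[0,-0.005,0.6,0,0,0],[0,-0.005,0.65,0,0,0],[0,-0.005,0.65,0,0,0],[0,-0.005,0.65,0,0,0]]]' 1 60;  python3 -m inch '[[[0,0,0,0,0,0],[0,0,0,0,0,0],[0,0,0,0,0,0],[0,0,0,0,0,0],[0,0,0,0,0,0],[0,0,0,0,0,0],[0,0,0,0,0,0],[0,0,0,0,0,0]]]' -1 40; python3 - <<'E'
from h import *
cv2.imwrite("pics/k5.png",crop(shot("scene"),280,130,100,120,5))
E
```

```text
clock: 5.37
eef_pos: [657.6, 86.8, 257.0]
tcp_rot: [-3.142, -0.0, 0.386]
contact_force: [0.3, 0.2, 0.8]
opening: 1.0
grasp_force: 0.0
clock: 6.03
eef_pos: [657.4, 86.9, 256.7]
tcp_rot: [-3.141, -0.0, 0.385]
contact_force: [-2.6, 3.2, 4.7]
opening: 0.152
grasp_force: 41.0
```

The grip on the knob is good (13 mm, 41 N). Turning the head anticlockwise now.

```bash
python3 -m inch '[[[0,0,0,0,0,-0.02],[0,0,0,0,0,-0.05],[0,0,0,0,0,-0.08],[0,0,0,0,0,-0.11],[0,0,0,0,0,-0.14],[0,0,0,0,0,-0.17],[0,0,0,0,0,-0.2],[0,0,0,0,0,-0.236]]]' -1 80; python3 - <<'E'
from h import *
print(r.sense()["wrist_torque"].round(2))
f=shot("scene"); d=cv2.absdiff(f,cv2.imread("pics/scene0.png")).sum(2)[235:250,350:366]; print("tip moved",d.max())
E
```

```text
clock: 6.75
eef_pos: [657.2, 87.0, 256.8]
tcp_rot: [-3.141, -0.001, 1.131]
contact_force: [-4.1, 5.0, 5.8]
opening: 0.142
grasp_force: 79.3
[ 0.64  0.63 -0.21]
tip moved 254
```

```bash
for i in 1; do python3 -m inch '[[[0,0,0,0,0,-0.03],[0,0,0,0,0,-0.06],[0,0,0,0,0,-0.09],[0,0,0,0,0,-0.12],[0,0,0,0,0,-0.15],[0,0,0,0,0,-0.18],[0,0,0,0,0,-0.21],[0,0,0,0,0,-0.236]]]'; done; python3 -m inch '[[[0,0,0,0,0,-0.03],[0,0,0,0,0,-0.06],[0,0,0,0,0,-0.09],[0,0,0,0,0,-0.12],[0,0,0,0,0,-0.15],[0,0,0,0,0,-0.18],[0,0,0,0,0,-0.21],[0,0,0,0,0,-0.236]]]'; python3 -m inch '[[[0,0,0,0,0,-0.03],[0,0,0,0,0,-0.06],[0,0,0,0,0,-0.09],[0,0,0,0,0,-0.12],[0,0,0,0,0,-0.15],[0,0,0,0,0,-0.18],[0,0,0,0,0,-0.236],[0,0,0,0,0,-0.236]]]'; python3 - <<'E'
from h import *
print(r.sense()["wrist_torque"].round(2),r.sense()["qpos"].round(2))
E
```

```text
clock: 7.47
eef_pos: [657.0, 87.1, 256.8]
tcp_rot: [-3.142, -0.001, 1.873]
contact_force: [-4.9, 4.0, 7.8]
opening: 0.143
grasp_force: 79.3
clock: 8.13
eef_pos: [656.9, 86.9, 256.8]
tcp_rot: [3.141, -0.001, 2.614]
contact_force: [-5.0, 3.5, 7.9]
opening: 0.141
grasp_force: 79.3
clock: 8.8
eef_pos: [656.8, 86.7, 256.8]
tcp_rot: [3.141, -0.001, -2.926]
contact_force: [-6.6, 2.5, 7.2]
opening: 0.142
grasp_force: 79.4
[ 0.43  0.91 -0.24] [ 0.13  0.36  1.48  0.    1.3  -1.66]
```

Yaw is at 3.357, target about 3.351. I'll release, rise, back off, and check the hook direction. I'll also log joint data for the arm geometry.

```bash
python3 -m inch '[[[0,0,0,0,0,0],[0,0,0,0,0,0],[0,0,0,0,0,0],[0,0,-0.1,0,0,0],[0,0,-0.3,0,0,0],[0,0,-0.5,0,0,0],[0,0,-0.6,0,0,0],[0,0,-0.6,0,0,0]]]' 1 60; python3 - <<'E'
from h import *
print(r.sense()["qpos"],r.sense()["eef_pos"]); togo([501,-355,200],[np.pi,0,-2.93]);togo([501,-355,200],[np.pi,0,.31],([501,-355,200],[np.pi,0,-2.93]))
E
```

```text
clock: 9.47
eef_pos: [659.8, 86.3, 382.3]
tcp_rot: [-3.141, 0.009, -2.934]
contact_force: [-0.1, 0.7, -0.2]
opening: 1.0
grasp_force: 0.0
[ 1.28019393e-01  3.03920678e-01  1.30214150e+00 -3.64727231e-04
  1.52640667e+00 -1.65051476e+00] [659.77045794  86.30142707 382.28809875]
shift [1.2401, -1.9943, 0.9024] turn [-0.0004, 0.0029, -0.0012] rows>= 12.1
shift [0.0, 0.0, 0.0] turn [-0.0, -0.0, 0.9687] rows>= 24.4
```

```bash
python3 -m inch '[[[0.1,-0.17,0,0,0,0],[0.2,-0.34,0,0,0,0],[0.3,-0.5,0.05,0,0,0],[0.413,-0.665,0.13,0,0,0],[0.413,-0.665,0.13,0,0,0]]]' 1 60 >/dev/null; python3 -m inch '[[[0.1,-0.17,0,0,0,0],[0.2,-0.34,0,0,0,0],[0.3,-0.5,0.05,0,0,0],[0.413,-0.665,0.13,0,0,0],[0.413,-0.665,0.13,0,0,0]]]'; python3 -m inch '[[[0.1,-0.17,0,0,0,0],[0.2,-0.34,0,0,0,0],[0.3,-0.5,0.05,0,0,0],[0.413,-0.665,0.13,0,0,0],[0.413,-0.665,0.13,0,0,0],[0.413,-0.665,0.13,0,0,0],[0.413,-0.665,0.13,0,0,0],[0.413,-0.665,0.13,0,0,0]]]'; python3 - <<'E'
from h import *
s=r.sense(); print(s["qpos"].round(4).tolist(),s["eef_pos"])
fs,ft=shot("scene"),shot("top"); cv2.imwrite("pics/s1.png",fs); cv2.imwrite("pics/t1.png",ft)
a=crop(fs,265,190,100,105,5); b=crop(ft,225,140,60,100,5); im=np.zeros((525,800,3),np.uint8); im[:,:500]=a; im[:500,500:]=b; cv2.imwrite("pics/h1.png",im)
E
```

```text
clock: 10.3
eef_pos: [547.5, -213.1, 320.7]
tcp_rot: [-3.141, -0.005, -2.937]
contact_force: [-0.6, -0.0, -1.0]
opening: 1.005
grasp_force: 0.0
clock: 10.97
eef_pos: [498.6, -354.5, 298.3]
tcp_rot: [3.141, 0.0, -2.932]
contact_force: [-0.2, 0.3, -0.1]
opening: 0.997
grasp_force: 0.0
[-0.6208, 0.2545, 1.542, 0.0004, 1.3449, -2.4013] [ 498.60636593 -354.52877245  298.28130184]
```

View pics/h1.png

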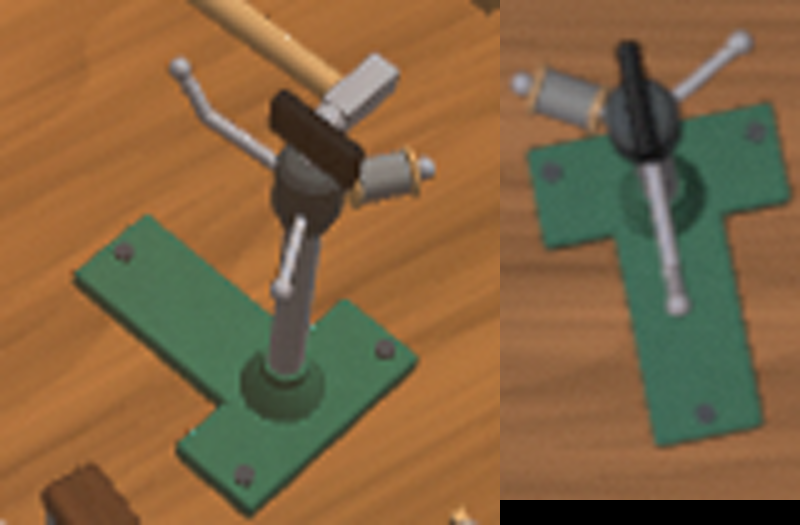

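The hook now points out over the foot: the ball is at scene (301,203.4) and top (260.4,200.6). I'll compare its direction with the foot edges and fit the arm geometry.

```bash
python3 - <<'E'
from h import *
from scipy.optimize import least_squares
tip=tri((301,203.4),(260.4,200.6)); print("tip",tip, onz("top",260.4,200.6,263),onz("scene",301,203.4,263))
t=cv2.imread("pics/t1.png"); m=cv2.inRange(cv2.cvtColor(t,cv2.COLOR_BGR2HSV),(60,80,30),(95,255,220))
L=[];Rr=[]
for v in range(192,223):
    c=[u for u in range(240,285) if m[v,u]]
    L.append(onz("top",c[0]-.5,v,18)[:2]); Rr.append(onz("top",c[-1]+.5,v,18)[:2])
ys=[]
for E in(L,Rr):
    E=np.array(E,np.float32); l=cv2.fitLine(E,cv2.DIST_HUBER,0,.01,.01).ravel(); a=np.arctan(l[1]/l[0]); ys.append(a); print("edge yaw",a,l[2:])
kn=np.array([657.5,86.5]); 
for nm,q in(("tri",tip[0]),("top",onz("top",260.4,200.6,263)),("scene",onz("scene",301,203.4,263))):
    d=q[:2]-kn; print(nm,np.linalg.norm(d),np.arctan2(d[1],d[0])+np.pi*(d[1]>0)-np.pi*0, np.arctan(d[1]/d[0]))
# joint geometry: tool down
D=[([.3536,1.634],[np.hypot(281.05,557.7),195.4]),([.343,1.447],[np.hypot(656.2,80),286.2]),([.26,1.353],[np.hypot(619.2,151),386.1]),([.2545,1.542],[np.hypot(498.6,354.5),298.3])]
f=lambda x:np.concatenate([[x[0]+x[1]*np.sin(q[0])+x[2]*np.sin(sum(q))-p[0],x[3]+x[1]*np.cos(q[0])+x[2]*np.cos(sum(q))-p[1]] for q,p in D])
o=least_squares(f,[0,450,450,100]);print(o.x,o.fun)
E
```

```text
tip (array([550.02473673,  64.00095324, 262.77008106]), np.float64(2.8098017239384707)) [549.29352827  62.76348727 263.        ] [550.7556024  65.1832426 263.       ]
edge yaw 0.20951395 [561.07043 100.79977]
edge yaw 0.2141393 [562.5471    30.073553]
tri 109.80500589725614 -2.9352311053387155 0.2063615482510778
top 110.77934175738889 -2.925649877053303 0.21594277653649055
scene 108.85205815853622 -2.9444864619554805 0.19710619163431273
[ 19.86300985 446.82435837 497.61422138 -24.04923878] [ 5.08590403 -1.72298609 -5.21557283  2.34016734 -5.44179056  0.66242896
  5.5714599  -1.27960984]
```

```bash
cat >> h.py <<'E'
Rz=lambda a:Ro.from_euler("z",a); Ry=lambda a:Ro.from_euler("y",a)
C=Ry(-np.pi)*Rz(1.5725)*Ro.from_euler("x",np.pi)
fkR=lambda q:Rz(q[0])*Ry(q[1]+q[2])*Rz(q[3])*Ry(q[4])*Rz(q[5])*C
E
python3 - <<'E'
from h import *
s=r.sense(); print((fkR(s["qpos"]).inv()*Ro.from_euler("xyz",s["tcp_rot"])).magnitude())
F=np.array([np.cos(.21),np.sin(.21),0]); up=np.array([0,0,1.])
for nm,sg in(("A",1),("B",-1)):
    x=sg*up; Rt=Ro.from_matrix(np.c_[x,np.cross(F,x),F])
    for q1 in(.12,):
      for q23 in(2.6,2.96):
        W=(Rz(q1)*Ry(q23)).inv()*Rt*C.inv(); a,b,c=W.as_euler("ZYZ"); print(nm,q23,(a,b,c),"| alt",(a,-b,c))
    print(Rt.as_euler("xyz"))
togo([501.3,-355.4,298],[np.pi,0,.31])
E
```

```text
0.0017036732051029615
A 2.6 (np.float64(3.0366638053681174), np.float64(1.0316367170822287), np.float64(-1.5150746247891704)) | alt (np.float64(3.0366638053681174), np.float64(-1.0316367170822287), np.float64(-1.5150746247891704))
A 2.96 (np.float64(3.050096387175087), np.float64(1.389946763119361), np.float64(-1.5525910659405056)) | alt (np.float64(3.050096387175087), np.float64(-1.389946763119361), np.float64(-1.5525910659405056))
[-2.93159265 -1.57079633  0.        ]
B 2.6 (np.float64(3.0366638053681174), np.float64(1.0316367170822287), np.float64(1.6265180288006227)) | alt (np.float64(3.0366638053681174), np.float64(-1.0316367170822287), np.float64(1.6265180288006227))
B 2.96 (np.float64(3.050096387175087), np.float64(1.389946763119361), np.float64(1.5890015876492876)) | alt (np.float64(3.050096387175087), np.float64(-1.389946763119361), np.float64(1.5890015876492876))
[-0.21        1.57079633  0.        ]
shift [-0.0111, -0.0075, 0.0031] turn [0.0004, 0.0003, 0.9684] rows>= 24.3<sys>:0: UserWarning: Gimbal lock detected. Setting third angle to zero since it is not possible to uniquely determine all angles.
```

```bash
python3 -m inch '[[[0,0,0,0,0,0.04],[0,0,0,0,0,0.08],[0,0,0,0,0,0.12],[0,0,0,0,0,0.16],[0,0,0,0,0,0.2],[0,0,0,0,0,0.24],[0,0,0,0,0,0.28],[0,0,0,0,0,0.32]]]' 1 60 >/dev/null;  python3 -m inch '[[[0,0,0,0,0,0.04],[0,0,0,0,0,0.08],[0,0,0,0,0,0.12],[0,0,0,0,0,0.16],[0,0,0,0,0,0.2],[0,0,0,0,0,0.24],[0,0,0,0,0,0.28],[0,0,0,0,0,0.32]]]' >/dev/null;  python3 -m inch '[[[0,0,0,0,0,0.04],[0,0,0,0,0,0.08],[0,0,0,0,0,0.12],[0,0,0,0,0,0.16],[0,0,0,0,0,0.2],[0,0,0,0,0,0.24],[0,0,0,0,0,0.28],[0,0,0,0,0,0.328]]]'; python3 -m inch '[[[0,0,0,0,0,0],[0,0,0,0,0,0]]]'; python3 - <<'E'
from h import *
s=r.sense();print(s["qpos"].round(3)); togo([501.3,-355.4,20],[np.pi,0,.31])
E
```

```text
clock: 13.07
eef_pos: [498.7, -354.4, 298.6]
tcp_rot: [3.141, -0.001, 0.346]
contact_force: [-0.1, 0.7, -0.5]
opening: 1.0
grasp_force: 0.0
clock: 13.23
eef_pos: [498.5, -354.7, 298.5]
tcp_rot: [3.141, -0.0, 0.356]
contact_force: [0.1, -0.0, 0.4]
opening: 1.0
grasp_force: 0.0
[-0.621  0.254  1.542  0.     1.345  0.594]
shift [0.0114, 0.0074, 1.3924] turn [0.0001, -0.0001, 0.0146] rows>= 6.7
```

```bash
python3 -m inch '[[[0.011,0.007,0.1,0,0,0.015],[0.011,0.007,0.25,0,0,0.015],[0.011,0.007,0.4,0,0,0.015],[0.011,0.007,0.55,0,0,0.015],[0.011,0.007,0.7,0,0,0.015]]]' 1 60 >/dev/null; python3 -m inch '[[[0,0,0.15,0,0,0],[0,0,0.3,0,0,0],[0,0,0.45,0,0,0],[0,0,0.6,0,0,0],[0,0,0.65,0,0,0],[0,0,0.69,0,0,0],[0,0,0.69,0,0,0],[0,0,0.69,0,0,0]]]'; python3 - <<'E'
from h import *
f=shot("scene"); p=r.sense()["eef_pos"]; print(proj("scene",p),proj("scene",p+[0,0,40]),proj("scene",[501,-355,20]))
togo([501.3,-355.4,0],[np.pi,0,.31])
cv2.imwrite("pics/d1.png",crop(f,135,215,100,110,5))
E
```

```text
clock: 14.32
eef_pos: [501.3, -356.4, 21.2]
tcp_rot: [3.14, -0.001, 0.305]
contact_force: [0.7, 0.2, 0.7]
opening: 1.002
grasp_force: 0.0
[181.49554228 293.49773365] [179.773046   287.44626113] [181.95613979 293.36816816]
shift [0.0003, -0.0068, 0.1086] turn [0.0006, -0.0005, -0.0017] rows>= 0.5
```

View pics/d1.png

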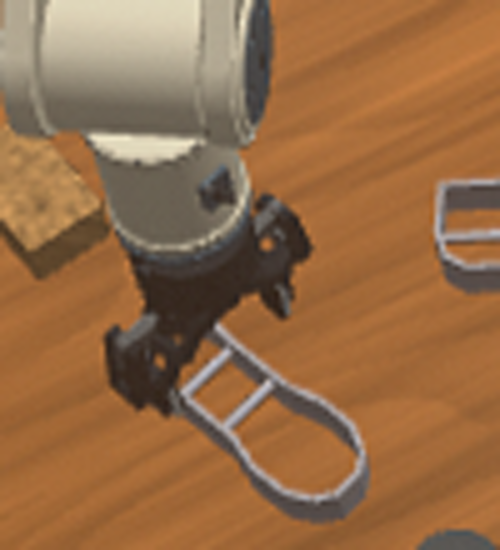

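The view shows the open fingers still about 60 mm up, straddling the waist between the braces, with no sideways error. I'll descend carefully, checking force at each step.

```bash
python3 -m inch '[[[0,-0.005,0.08,0,0,0],[0,-0.005,0.16,0,0,0],[0,-0.005,0.2,0,0,0],[0,-0.005,0.2,0,0,0],[0,-0.005,0.2,0,0,0]]]' | grep -E 'eef|contact'; python3 -m inch '[[[0,0,0.015,0,0,0],[0,0,0.03,0,0,0],[0,0,0.03,0,0,0]]]' | grep -E 'eef|contact';  python3 -m inch '[[[0,0,0.01,0,0,0],[0,0,0.02,0,0,0],[0,0,0.02,0,0,0]]]' | grep -E 'eef|contact'
```

```text
eef_pos: [500.5, -355.4, -19.1]
contact_force: [-0.3, -0.6, -0.6]
eef_pos: [500.3, -355.2, -25.8]
contact_force: [0.9, 0.0, -0.3]
eef_pos: [500.0, -354.9, -30.2]
contact_force: [-0.0, -0.2, 0.3]
```

```bash
S='x'; python3 -m inch '[[[0,0,0.01,0,0,0],[0,0,0.025,0,0,0],[0,0,0.025,0,0,0]]]' | grep -E 'eef|contact'; python3 -m inch '[[[0,0,0.01,0,0,0],[0,0,0.015,0,0,0],[0,0,0.015,0,0,0]]]' | grep -E 'eef|contact';  python3 -m inch '[[[0,0,0.01,0,0,0],[0,0,0.015,0,0,0],[0,0,0.015,0,0,0]]]' | grep -E 'eef|contact'
```

```text
eef_pos: [499.9, -354.8, -35.5]
contact_force: [-0.3, -0.3, 0.3]
eef_pos: [500.0, -354.9, -38.2]
contact_force: [0.3, 0.4, 0.2]
eef_pos: [500.0, -354.9, -41.2]
contact_force: [-0.5, 0.1, 0.7]
```

```bash
python3 -m inch '[[[0,0,0.01,0,0,0],[0,0,0.015,0,0,0],[0,0,0.015,0,0,0]]]' | grep -E 'eef|contact'; python3 -m inch '[[[0,0,0.01,0,0,0],[0,0,0.015,0,0,0],[0,0,0.015,0,0,0]]]' | grep -E 'eef|contact';  python3 -m inch '[[[0,0,0.01,0,0,0],[0,0,0.015,0,0,0],[0,0,0.015,0,0,0]]]' | grep -E 'eef|contact'
```

```text
eef_pos: [500.0, -354.9, -44.2]
contact_force: [0.4, -0.2, 0.1]
eef_pos: [500.0, -354.9, -47.2]
contact_force: [-0.6, 0.2, -0.4]
eef_pos: [500.3, -355.2, -48.4]
contact_force: [-5.7, 3.6, 18.7]
```

The bench is touched at a reported z of -48, so the tool is effectively 35 mm shorter than reported. I'll lift 9 mm and close.

```bash
python3 -m inch '[[[0,0,-0.02,0,0,0],[0,0,-0.048,0,0,0],[0,0,-0.048,0,0,0]]]' | grep -E 'eef|contact'; python3 -m inch '[[[0,0,0,0,0,0],[0,0,0,0,0,0],[0,0,0,0,0,0],[0,0,0,0,0,0],[0,0,0,0,0,0],[0,0,0,0,0,0]]]' -1 30;python3 -m inch '[[[0,0,0,0,0,0],[0,0,0,0,0,0]]]' -1 90; python3 -m inch '[[[0,0,-0.1,0,0,0],[0,0,-0.3,0,0,0],[0,0,-0.5,0,0,0],[0,0,-0.7,0,0,0],[0,0,-0.9,0,0,0],[0,0,-1,0,0,0],[0,0,-1,0,0,0],[0,0,-1,0,0,0]]]'; python3 - <<'E'
from h import *
print(r.sense()["wrist_torque"].round(2),r.sense()["qpos"].round(3))
E
```

```text
eef_pos: [500.8, -355.5, -39.4]
contact_force: [-0.2, 0.1, 0.5]
clock: 17.53
eef_pos: [501.5, -356.4, -38.5]
tcp_rot: [3.139, -0.002, 0.304]
contact_force: [-2.1, -1.0, 18.4]
opening: 0.608
grasp_force: 41.8
clock: 17.7
eef_pos: [501.5, -356.4, -38.3]
tcp_rot: [3.139, -0.002, 0.304]
contact_force: [-2.7, -1.3, 20.6]
opening: 0.598
grasp_force: 102.2
clock: 18.37
eef_pos: [500.3, -355.2, 160.0]
tcp_rot: [3.141, -0.001, 0.304]
contact_force: [-0.4, 1.0, -3.8]
opening: 0.6
grasp_force: 95.3
[0.01 0.04 0.04] [-0.62   0.37   1.694  0.     1.076  0.647]
```

Lifted: 51 mm grip and about 0.39 kg. Effective grasp point = reported TCP - 57 mm along tool z. To hold the tool horizontal and low, the wrist must flip (q4 going from 0 to pi). I'll move inward first and collect data for a short arm model.

```bash
python3 - <<'E'
from h import *
togo([430,-230,230],r.sense()["tcp_rot"])
E
python3 -m inch '[[[-0.02,-0.15,-0.12,0,0,0],[-0.05,-0.3,-0.24,0,0,0],[-0.1,-0.45,-0.35,0,0,0],[-0.13,-0.6,-0.35,0,0,0],[-0.14,-0.68,-0.35,0,0,0],[-0.14,-0.68,-0.35,0,0,0],[-0.14,-0.68,-0.35,0,0,0]]]'; python3 -c "
from h import *
s=r.sense();print(s['qpos'].round(4).tolist(),s['eef_pos'].round(1).tolist(),s['tcp_rot'].round(4).tolist())"
python3 -m inch '[[[0,0,0,0.02,0.02,0],[0,0,0,0.05,0.05,0],[0,0,0,0.08,0.08,0],[0,0,0,0.1,0.1,0],[0,0,0,0.1,0.1,0],[0,0,0,0.1,0.1,0]]]';  python3 - <<'E'
from h import *
s=r.sense();print(s['qpos'].round(4).tolist(),s['eef_pos'].round(1).tolist(),s['tcp_rot'].round(4).tolist())
print((fkR(s["qpos"]).inv()*Ro.from_euler("xyz",s["tcp_rot"])).magnitude())
q=s["qpos"].copy();q[3]*=-1
print((fkR(q).inv()*Ro.from_euler("xyz",s["tcp_rot"])).magnitude())
E
```

```text
shift [-0.148, -0.702, -0.3508] turn [0.0, 0.0, 0.0] rows>= 3.8
clock: 18.95
eef_pos: [431.9, -232.8, 227.9]
tcp_rot: [-3.14, 0.002, 0.305]
contact_force: [0.0, -0.2, -2.4]
opening: 0.593
grasp_force: 95.6
[-0.4973, 0.111, 1.8748, -0.0002, 1.1585, 0.7688] [431.9, -232.8, 227.9] [-3.1398, 0.002, 0.3049]
clock: 19.45
eef_pos: [431.7, -235.7, 227.4]
tcp_rot: [-2.815, -0.305, 0.248]
contact_force: [-0.1, 0.1, -2.3]
opening: 0.592
grasp_force: 95.7
[-0.8186, 0.1972, 1.8589, 0.4367, 1.2718, 0.2837] [431.7, -235.7, 227.4] [-2.815, -0.3052, 0.2478]
0.001703673205103273
0.8738843184261605
```

```bash
cat >> h.py <<'E'
def fkp(q,g):
    a,h,L1,L2,e,T=g; s2,c2=np.sin(q[1]),np.cos(q[1]); t=q[1]+q[2]; s,c=np.sin(t),np.cos(t)
    w=Rz(q[0]).apply([a+L1*s2+L2*s+e*c,0,h+L1*c2+L2*c-e*s]); return w+T*fkR(q).apply([0,0,1])
E
python3 - <<'E'
from h import *
from scipy.optimize import least_squares
D=[([-1.1064,.3536,1.634,0,1.1552,-.0024],[281.05,-557.7,195.4]),([-.6208,.2545,1.542,.0004,1.3449,-2.4013],[498.6,-354.5,298.3]),([-.4973,.111,1.8748,-.0002,1.1585,.7688],[431.9,-232.8,227.9]),([-.8186,.1972,1.8589,.4367,1.2718,.2837],[431.7,-235.7,227.4]),([-.62,.37,1.694,0,1.076,.647],[500.3,-355.2,160]),([.119,.343,1.447,0,1.351,1.305],[656.2,80,286.2]),([.236,.26,1.353,0,1.529,1.328],[619.2,151,386.1])]
o=least_squares(lambda g:np.concatenate([fkp(q,g)-p for q,p in D]),[0,250,450,450,0,280]);print(o.x.round(1).tolist(),abs(o.fun).max())
E
```

```text
[-0.5, 297.8, 567.3, 495.0, 58.2, 381.1] 1.9887243011435771
```

The orientation model is exact and the position model is good to 2 mm. Next I'll plan a joint-space flip to a pre-hang pose: tool 30° below forward, toe leaning toward the post. I'll check clearances and print the row values.

```bash
cat >> h.py <<'E'
from scipy.optimize import least_squares
G0=[-.5,297.8,567.3,495,58.2,381.1]; PSI=.209; F=np.array([np.cos(PSI),np.sin(PSI),0]); UP=np.array([0,0,1.]); POST=np.array([657.5,86.3,0])
def hang(toe_rho,toe_z,al):
    "tool pose putting die_toe at (rho out, z) with die pitched al (toe toward post)"
    z=np.cos(al)*F-np.sin(al)*UP; x=np.sin(al)*F+np.cos(al)*UP; R=Ro.from_matrix(np.c_[x,np.cross(z,x),z])
    toe=POST-toe_rho*F+toe_z*UP; g=toe-103*x-3*z; return g+57*z,R
def ik(p,R,q0):
    f=lambda q:np.r_[(fkp(q,G0)-p)/100,(fkR(q).inv()*R).as_rotvec()]
    o=least_squares(f,q0); return o.x,abs(o.fun).max()
def dpts(p,R): # die outline corners
    x,y,z=R.as_matrix().T; g=p-57*z
    return np.array([g+(a+12)*x+b*y+(19-c)*z for a in(-95,95) for b in(-33,33) for c in(0,32)])
E
python3 - <<'E'
from h import *
qS=np.array([-.4973,.111,1.8748,0,1.1585,.7688])
for al,rho,z in((.52,180,300),(.52,66,265),(0,66,260),(0,66,245)):
    p,R=hang(rho,z,al); q,e=ik(p,R,[.12,.3,2.5,3.05,.6,-1.5]); print(al,rho,p.round(),q.round(3).tolist(),round(e,4),"W",(p-381*R.apply([0,0,1])).round())
E
```

```text
0.52 180 [477.  48. 184.] [-0.133, 0.104, 2.725, 2.706, 0.761, -1.419] 0.0 W [154. -21. 373.]
0.52 66 [589.  72. 149.] [0.012, 0.347, 2.531, 2.901, 0.794, -1.497] 0.0 W [265.   3. 338.]
0 66 [646.  84. 157.] [0.017, 0.978, 2.453, 2.942, 1.855, -1.626] 0.0 W [273.   5. 157.]
0 66 [646.  84. 142.] [0.017, 1.022, 2.439, 2.94, 1.884, -1.632] 0.0 W [273.   5. 142.]
```

```bash
python3 - <<'E'
from h import *
qS=np.array([-.4973,.111,1.8748,0,1.1585,.7688])
for al,rho,z in((.785,130,334),(.785,110,314),(.785,66,270),(.4,66,266)):
    p,R=hang(rho,z,al); q,e=ik(p,R,[.12,.3,2.5,3.05,.6,-1.5]); print(al,rho,p.round(),q.round(3).tolist(),round(e,4),"W",(p-381*R.apply([0,0,1])).round())
    if rho==130: qE=q
# flip path
for k in np.linspace(0,1,11):
    q=qS+(qE-qS)*k; p=fkp(q,G0); R=fkR(q); d=dpts(p,R); print(round(k,1),p.round().tolist(),"die min",d.min(0).round().tolist(),"max",d.max(0).round().tolist(),"W",(p-381*R.apply([0,0,1])).round().tolist())
E
```

```text
0.785 130 [496.  52. 223.] [-0.016, -0.194, 2.461, 4.148, -0.188, -2.728] 0.0 W [233.  -4. 492.]
0.785 110 [516.  56. 203.] [0.001, -0.102, 2.454, 4.612, -0.147, -3.186] 0.0 W [252.   0. 472.]
0.785 66 [559.  65. 159.] [0.032, 0.091, 2.421, 2.438, 0.194, -1.001] 0.0 W [295.  10. 428.]
0.4 66 [602.  75. 150.] [0.007, 0.496, 2.55, 2.93, 1.077, -1.547] 0.0 W [259.   2. 298.]
0.0 [431.0, -234.0, 228.0] die min [342.0, -291.0, 265.0] max [544.0, -170.0, 298.0] W [432.0, -235.0, 609.0]
0.1 [524.0, -107.0, 244.0] die min [420.0, -189.0, 247.0] max [619.0, -41.0, 351.0] W [421.0, -203.0, 598.0]
0.2 [606.0, -20.0, 301.0] die min [499.0, -111.0, 274.0] max [671.0, 38.0, 424.0] W [407.0, -173.0, 588.0]
0.3 [668.0, 17.0, 370.0] die min [566.0, -71.0, 318.0] max [701.0, 70.0, 501.0] W [392.0, -144.0, 577.0]
0.4 [705.0, 9.0, 426.0] die min [610.0, -72.0, 358.0] max [712.0, 63.0, 556.0] W [374.0, -118.0, 566.0]
0.5 [714.0, -27.0, 449.0] die min [623.0, -97.0, 374.0] max [709.0, 33.0, 576.0] W [354.0, -93.0, 554.0]
0.6 [697.0, -66.0, 432.0] die min [604.0, -125.0, 357.0] max [693.0, -2.0, 559.0] W [332.0, -70.0, 542.0]
0.7 [658.0, -87.0, 381.0] die min [560.0, -138.0, 314.0] max [667.0, -19.0, 512.0] W [309.0, -50.0, 530.0]
0.8 [605.0, -74.0, 315.0] die min [500.0, -120.0, 260.0] max [632.0, -11.0, 447.0] W [285.0, -32.0, 518.0]
0.9 [548.0, -24.0, 256.0] die min [438.0, -70.0, 215.0] max [591.0, 29.0, 386.0] W [259.0, -17.0, 505.0]
1.0 [496.0, 52.0, 223.0] die min [384.0, -3.0, 191.0] max [551.0, 95.0, 348.0] W [233.0, -4.0, 492.0]
```

```bash
python3 - <<'E'
from h import *
for al in(.4,.45,.5,.55,.6,.65):
    for nm,s in(("entry",31),("pre",45)):
        rho=110-31*np.sin(al)+s*np.cos(al); z=263+31*np.cos(al)+s*np.sin(al)
        p,R=hang(rho,z,al); q,e=ik(p,R,[.0,.3,2.6,2.9,.6,-1.5]); print(al,nm,round(rho),round(z),q.round(2).tolist(),"W",(p-381*R.apply([0,0,1])).round().tolist())
qS=np.array([-.4973,.111,1.8748,0,1.1585,.7688])
E
```

```text
0.4 entry 126 304 [-0.05, 0.33, 2.66, 2.86, 1.03, -1.52] W [200.0, -11.0, 336.0]
0.4 pre 139 309 [-0.07, 0.3, 2.68, 2.84, 1.02, -1.52] W [187.0, -13.0, 342.0]
0.45 entry 124 304 [-0.05, 0.25, 2.64, 2.84, 0.88, -1.49] W [204.0, -10.0, 354.0]
0.45 pre 137 310 [-0.07, 0.21, 2.67, 2.82, 0.86, -1.47] W [192.0, -13.0, 360.0]
0.5 entry 122 305 [-0.04, 0.17, 2.63, 2.81, 0.74, -1.44] W [209.0, -9.0, 371.0]
0.5 pre 135 312 [-0.06, 0.13, 2.64, 2.78, 0.72, -1.42] W [197.0, -11.0, 378.0]
0.55 entry 120 306 [-0.04, 0.1, 2.6, 2.77, 0.6, -1.39] W [215.0, -8.0, 389.0]
0.55 pre 132 313 [-0.05, 0.06, 2.62, 2.73, 0.58, -1.36] W [203.0, -10.0, 396.0]
0.6 entry 118 306 [-0.03, 0.05, 2.58, 2.71, 0.48, -1.31] W [221.0, -6.0, 406.0]
0.6 pre 130 314 [-0.04, -0.0, 2.59, 2.65, 0.45, -1.26] W [210.0, -9.0, 414.0]
0.65 entry 116 306 [-0.02, -0.0, 2.55, 2.6, 0.36, -1.2] W [228.0, -5.0, 422.0]
0.65 pre 127 315 [-0.03, -0.05, 2.56, 2.52, 0.33, -1.12] W [218.0, -7.0, 431.0]
```

```bash
cat >> h.py <<'E'
def rows(P,n=8):
    "P: list of (p,R), P[0]= commanded now; prints relative rows n per call"
    for i in range(0,len(P)-1,n):
        p0,R0=P[i]; out=[]
        for p,R in P[i+1:i+n+1]:
            d=R0.inv().apply(p-p0)/200; w=(R0.inv()*R).as_rotvec()/np.pi; out.append("["+",".join(f"{v:.3f}" for v in np.r_[d,w])+"]")
        print("[["+",".join(out)+"]]")
E
python3 - <<'E'
from h import *
s=r.sense(); q0=s["qpos"]; p,R=hang(130,314,.6); qP,_=ik(p,R,[0,0,2.6,2.65,.45,-1.3]); print(qP.round(3))
qE=qP.copy(); qE[0]=-.45
off=s["eef_pos"]-fkp(q0,G0); print(off)
Q=[q0+(qE-q0)*k for k in np.linspace(0,1,33)]
P=[(fkp(q,G0),fkR(q)) for q in Q]
for a,R_ in P[::4]: d=dpts(a,R_); print(a.round(),d.min(0).round(),d.max(0).round(),(a-381*R_.apply([0,0,1])).round())
print(max((P[i][1].inv()*P[i+1][1]).magnitude()*57.3 for i in range(32)), max(np.linalg.norm(P[i+1][0]-P[i][0]) for i in range(32)))
rows(P)
E
```

```text
[-4.200e-02 -2.000e-03  2.589e+00  2.650e+00  4.480e-01 -1.263e+00]
[ 0.39443113 -0.11913068 -0.06356443]
[ 431. -236.  227.] [ 330. -311.  227.] [ 534. -195.  333.] [ 356. -381.  572.]
[ 501. -168.  244.] [ 392. -247.  220.] [ 587. -132.  366.] [ 349. -340.  548.]
[ 557. -121.  269.] [ 445. -198.  228.] [623. -92. 399.] [ 338. -301.  525.]
[596. -98. 293.] [ 485. -168.  241.] [642. -72. 424.] [ 323. -261.  503.]
[617. -95. 307.] [ 510. -156.  248.] [646. -70. 437.] [ 304. -223.  482.]
[ 618. -107.  305.] [ 515. -156.  243.] [636. -80. 433.] [ 280. -187.  463.]
[ 598. -126.  285.] [ 498. -165.  224.] [611. -95. 413.] [ 253. -153.  445.]
[ 557. -144.  248.] [ 454. -180.  192.] [ 577. -102.  376.] [ 223. -120.  428.]
[ 497. -153.  198.] [ 388. -191.  151.] [ 532. -100.  326.] [189. -91. 414.]
3.9216966322735534 26.511468121121293
[[[0.112,-0.058,0.042,0.003,0.019,-0.010],[0.220,-0.113,0.076,0.005,0.038,-0.018],[0.325,-0.165,0.103,0.006,0.057,-0.026],[0.426,-0.214,0.124,0.006,0.076,-0.033],[0.521,-0.259,0.139,0.005,0.094,-0.039],[0.612,-0.300,0.149,0.004,0.111,-0.043],[0.696,-0.337,0.15
[... 363 characters left out ...]
.018,0.106,-0.060,0.096,-0.004]]]
[[[0.010,0.012,0.003,-0.010,0.007,0.001],[0.012,0.026,0.002,-0.021,0.013,0.003],[0.006,0.042,-0.003,-0.032,0.017,0.006],[-0.009,0.058,-0.011,-0.043,0.020,0.008],[-0.032,0.076,-0.023,-0.054,0.022,0.011],[-0.063,0.093,-0.039,-0.065,0.023,0.014],[-0.102,0.110,-0.057,-0.077,0.023,0.018],[-0.150,0.125,-0.078,-0.088,0.021,0.022]]]
[[[-0.052,0.023,-0.023,-0.011,-0.003,0.003],[-0.112,0.046,-0.049,-0.022,-0.007,0.007],[-0.179,0.066,-0.079,-0.032,-0.012,0.010],[-0.253,0.084,-0.113,-0.042,-0.018,0.014],[-0.333,0.100,-0.150,-0.052,-0.025,0.018],[-0.418,0.111,-0.192,-0.061,-0.033,0.022],[-0.509,0.120,-0.237,-0.070,-0.042,0.026],[-0.604,0.124,-0.286,-0.078,-0.051,0.030]]]
```

```bash
python3 -m inch '[[[0.11,-0.06,0.04,0.003,0.019,-0.01],[0.22,-0.11,0.075,0.005,0.038,-0.018],[0.325,-0.165,0.105,0.006,0.057,-0.026],[0.425,-0.215,0.125,0.006,0.076,-0.033],[0.52,-0.26,0.14,0.005,0.094,-0.039],[0.61,-0.3,0.15,0.004,0.111,-0.043],[0.695,-0.335,0.155,0.001,0.128,-0.047],[0.775,-0.37,0.155,-0.003,0.145,-0.05]]]' -1 90; python3 -m inch '[[[0.07,-0.015,0.03,-0.005,0.015,-0.003],[0.13,-0.025,0.055,-0.011,0.03,-0.005],[0.19,-0.035,0.075,-0.017,0.043,-0.007],[0.24,-0.04,0.085,-0.025,0.056,-0.008],[0.285,-0.035,0.095,-0.033,0.067,-0.008],[0.32,-0.035,0.105,-0.041,0.078,-0.007],[0.345,-0.025,0.105,-0.05,0.087,-0.006],[0.365,-0.02,0.105,-0.06,0.096,-0.004]]]';  python3 -m inch '[[[0.01,0.01,0.005,-0.01,0.007,0.001],[0.01,0.025,0,-0.021,0.013,0.003],[0.005,0.04,-0.005,-0.032,0.017,0.006],[-0.01,0.06,-0.01,-0.043,0.02,0.008],[-0.03,0.075,-0.025,-0.054,0.022,0.011],[-0.065,0.095,-0.04,-0.065,0.023,0.014],[-0.1,0.11,-0.055,-0.077,0.023,0.018],[-0.15,0.125,-0.08,-0.088,0.021,0.022]]]'; python3 -c "
from h import *
print(r.sense()['qpos'].round(3))"
```

```text
clock: 20.12
eef_pos: [558.2, -117.4, 270.8]
tcp_rot: [-2.833, -0.79, 0.263]
contact_force: [1.1, 0.5, -2.9]
opening: 0.595
grasp_force: 95.7
clock: 20.78
eef_pos: [617.6, -90.9, 309.3]
tcp_rot: [-2.933, -1.084, 0.153]
contact_force: [-0.4, 0.2, -1.7]
opening: 0.591
grasp_force: 95.8
clock: 21.45
eef_pos: [598.4, -121.6, 287.2]
tcp_rot: [-3.049, -1.137, -0.025]
contact_force: [-0.7, -1.1, -2.5]
opening: 0.598
grasp_force: 95.8
[-0.529  0.04   2.403  2.101  0.643 -0.872]
```

```bash
python3 -m inch '[[[-0.05,0.025,-0.025,-0.011,-0.003,0.003],[-0.11,0.045,-0.05,-0.022,-0.007,0.007],[-0.18,0.065,-0.08,-0.032,-0.012,0.01],[-0.255,0.085,-0.115,-0.042,-0.018,0.014],[-0.335,0.1,-0.15,-0.052,-0.025,0.018],[-0.42,0.11,-0.19,-0.061,-0.033,0.022],[-0.51,0.12,-0.235,-0.07,-0.042,0.026],[-0.605,0.125,-0.285,-0.078,-0.051,0.03]]]';python3 -m inch '[[[0,0,0,0,0,0],[0,0,0,0,0,0]]]'; python3 - <<'E'
from h import *
s=r.sense(); q=s["qpos"].copy(); print(q.round(3)); p,R=hang(130,314,.6); qP,_=ik(p,R,q)
print(qP.round(3)); P=[(s["eef_pos"],Ro.from_euler("xyz",s["tcp_rot"]))]
P+=[(fkp(q+(qP-q)*k,G0),fkR(q+(qP-q)*k)) for k in np.linspace(0,1,13)[1:]]
rows(P,6)
E
```

```text
clock: 22.12
eef_pos: [497.3, -149.1, 200.0]
tcp_rot: [-3.14, -0.972, -0.201]
contact_force: [0.3, -0.0, -2.6]
opening: 0.595
grasp_force: 95.8
clock: 22.28
eef_pos: [498.0, -149.0, 200.8]
tcp_rot: [-3.139, -0.974, -0.2]
contact_force: [-0.5, -0.4, -2.8]
opening: 0.594
grasp_force: 95.8
[-0.437 -0.008  2.585  2.664  0.441 -1.268]
[-4.200e-02 -2.000e-03  2.589e+00  2.650e+00  4.480e-01 -1.263e+00]
[[[0.012,-0.080,0.014,0.009,-0.000,-0.007],[0.013,-0.167,0.017,0.018,-0.000,-0.013],[0.012,-0.255,0.018,0.027,-0.000,-0.019],[0.009,-0.342,0.016,0.036,-0.000,-0.025],[0.004,-0.429,0.012,0.045,-0.000,-0.031],[-0.002,-0.516,0.006,0.053,-0.001,-0.037]]]
[[[0.002,-0.087,0.006,0.009,-0.000,-0.006],[0.003,-0.174,0.009,0.018,-0.000,-0.012],[0.002,-0.262,0.010,0.027,-0.000,-0.018],[-0.000,-0.349,0.009,0.036,-0.000,-0.024],[-0.004,-0.436,0.005,0.045,-0.000,-0.030],[-0.010,-0.522,-0.001,0.053,-0.001,-0.036]]]
```

```bash
python3 -m inch '[[[0.01,-0.08,0.015,0.009,0,-0.007],[0.01,-0.165,0.015,0.018,0,-0.013],[0.01,-0.255,0.02,0.027,0,-0.019],[0.01,-0.34,0.015,0.036,0,-0.025],[0.005,-0.43,0.01,0.045,0,-0.031],[0,-0.515,0.005,0.053,0,-0.037],[0,-0.515,0.005,0.053,0,-0.037]]]' >/dev/null;python3 -m inch '[[[0,-0.08,0.005,0.009,0,-0.006],[0,-0.17,0.01,0.018,0,-0.012],[0,-0.26,0.01,0.027,0,-0.018],[0,-0.35,0.01,0.036,0,-0.024],[0,-0.43,0.005,0.045,0,-0.03],[-0.01,-0.522,0,0.053,0,-0.036],[-0.01,-0.522,0,0.053,0,-0.036],[-0.01,-0.522,0,0.053,0,-0.036]]]'; python3 - <<'E'
from h import *
s=r.sense(); print(s["qpos"].round(3))
p,R=hang(130,314,.6); togo(p,R.as_euler("xyz"))
fs=shot("scene");ft=shot("top");cv2.imwrite("pics/s2.png",fs);cv2.imwrite("pics/t2.png",ft)
x,y,z=Ro.from_euler("xyz",s["tcp_rot"]).as_matrix().T; g=s["eef_pos"]-57*z
D=lambda a,b,c:g+(a+12)*x+b*y+(19-c)*z
for nm,q in(("toe outer top",D(95,0,32)),("toe outer bot",D(95,0,0)),("toe in top",D(91,0,32)),("heel",D(-95,0,32)),("side+",D(50,33,32)),("side-",D(50,-33,32))): print(nm,q.round(),proj("scene",q).round(1),proj("top",q).round(1))
im=np.zeros((600,800,3),np.uint8); im[:,:480]=crop(fs,245,160,96,120,5); im[:500,480:]=crop(ft,235,165,64,100,5); cv2.imwrite("pics/p1.png",im)
E
```

```text
clock: 23.53
eef_pos: [518.6, 55.1, 199.2]
tcp_rot: [3.138, -0.976, 0.207]
contact_force: [0.2, -0.7, -2.9]
opening: 0.6
grasp_force: 95.8
[-0.044  0.003  2.584  2.66   0.452 -1.274]
shift [-0.0066, -0.0087, -0.0033] turn [0.0017, -0.0015, -0.0003] rows>= 0.1
toe outer top [521.  56. 327.] [293.7 185. ] [261.8 208. ]
toe outer bot [547.  61. 309.] [299.7 193.7] [260.3 199.3]
toe in top [518.  55. 324.] [293.1 185.3] [262.  208.9]
heel [416.  34. 170.] [269.7 197.6] [270.4 249.3]
side+ [503.  18. 290.] [279.9 193.9] [275.8 216.3]
side- [489.  83. 290.] [295.1 182.6] [252.2 220.8]
```

View pics/p1.png

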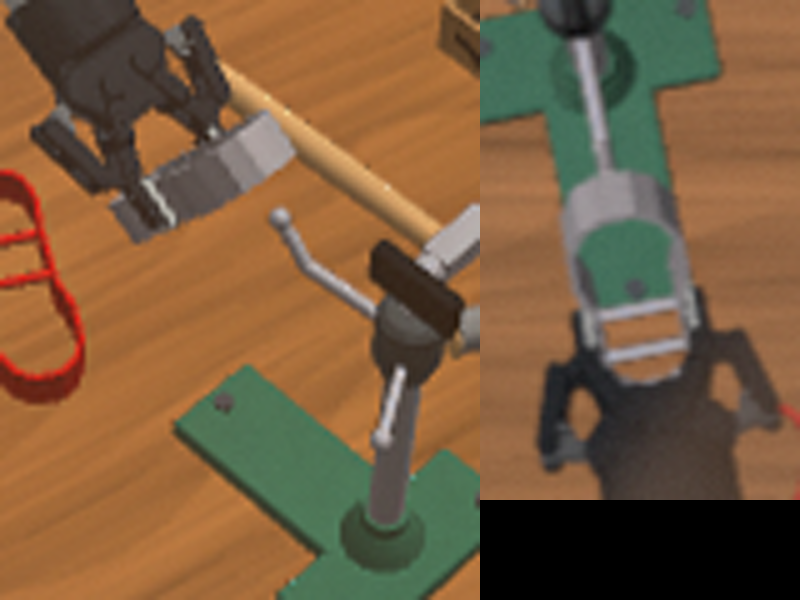

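The toe sits above and in front of the ball as planned: in the scene crop the toe corner is at about (265,112) and the ball at (280,217). The top view hints the die may be a few mm off to the robot's right, so I'll measure it with a mask.

```bash
python3 - <<'E'
from h import *
t=cv2.imread("pics/t2.png"); hsv=cv2.cvtColor(t,cv2.COLOR_BGR2HSV)
m=((hsv[:,:,1]<60)&(hsv[:,:,2]>85)).astype(np.uint8)
s=r.sense(); x,y,z=Ro.from_euler("xyz",s["tcp_rot"]).as_matrix().T; g=s["eef_pos"]-57*z; D=lambda a,b,c:g+(a+12)*x+b*y+(19-c)*z
for v in range(198,242,3):
    c=np.where(m[v,245:285])[0]+245
    # predicted axis column at this row on upper face
    a=min(np.arange(-60,96),key=lambda a:abs(proj("top",D(a,0,32))[1]-v)); 
    print(v,c.min() if len(c) else None,c.max() if len(c) else None,"mid",(c.min()+c.max())/2 if len(c) else None,"pred",a,proj("top",D(a,0,32))[0].round(1))
E
```

```text
198 250 262 mid 256.0 pred 95 262.1
201 255 270 mid 262.5 pred 95 262.1
204 252 273 mid 262.5 pred 95 262.1
207 252 271 mid 261.5 pred 95 262.1
210 251 274 mid 262.5 pred 87 262.5
213 252 275 mid 263.5 pred 74 263.2
216 252 275 mid 263.5 pred 61 263.8
219 253 276 mid 264.5 pred 48 264.4
222 254 277 mid 265.5 pred 35 265.0
225 255 277 mid 266.0 pred 22 265.6
228 255 278 mid 266.5 pred 8 266.3
231 256 276 mid 266.0 pred -5 266.8
234 257 276 mid 266.5 pred -19 267.5
237 260 262 mid 261.0 pred -34 268.1
240 263 273 mid 268.0 pred -48 268.7
```

The die matches the prediction. Now the rows for threading and pitching upright.

```bash
python3 - <<'E'
from h import *
A=[hang(130-64*k,314-44*k,.6) for k in np.linspace(0,1,6)]
s=r.sense(); P=[(s["eef_pos"],Ro.from_euler("xyz",s["tcp_rot"]))]+A[1:]; rows(P)
B=[hang(66,270-10*k,.6*(1-k)) for k in np.linspace(0,1,17)]; rows(B)
q=s["qpos"]
for p,R in A[1:]+B[::4]: q,e=ik(p,R,q); print(q.round(2).tolist(),round(e,4))
E
```

```text
[[[-0.005,-0.013,0.075,0.002,-0.001,-0.001],[-0.006,-0.014,0.153,0.002,-0.001,-0.001],[-0.006,-0.014,0.231,0.002,-0.001,-0.001],[-0.007,-0.015,0.308,0.002,-0.001,-0.001],[-0.007,-0.015,0.386,0.002,-0.001,-0.001]]]
[[[0.008,0.000,0.021,-0.000,0.012,-0.000],[0.017,0.000,0.041,-0.000,0.024,0.000],[0.026,0.000,0.061,0.000,0.036,0.000],[0.036,0.000,0.081,-0.000,0.048,0.000],[0.046,0.000,0.100,-0.000,0.060,0.000],[0.058,0.000,0.119,-0.000,0.072,0.000],[0.070,0.000,0.137,-0.000,0.084,-0.000],[0.082,0.000,0.154,-0.000,0.095,-0.000]]]
[[[0.007,0.000,0.020,-0.000,0.012,0.000],[0.016,-0.000,0.040,0.000,0.024,0.000],[0.025,0.000,0.059,0.000,0.036,0.000],[0.034,-0.000,0.078,-0.000,0.048,0.000],[0.044,0.000,0.096,0.000,0.060,0.000],[0.055,0.000,0.114,-0.000,0.072,0.000],[0.067,-0.000,0.131,-0.000,0.084,0.000],[0.079,0.000,0.148,0.000,0.095,0.000]]]
[-0.03, 0.05, 2.57, 2.71, 0.48, -1.32] 0.0
[-0.01, 0.1, 2.56, 2.76, 0.51, -1.36] 0.0
[-0.0, 0.15, 2.54, 2.8, 0.54, -1.39] 0.0
[0.01, 0.2, 2.52, 2.83, 0.56, -1.42] 0.0
[0.02, 0.24, 2.5, 2.85, 0.59, -1.44] 0.0
[0.02, 0.24, 2.5, 2.85, 0.59, -1.44] 0.0
[0.01, 0.42, 2.54, 2.92, 0.95, -1.53] 0.0
[0.01, 0.63, 2.55, 2.94, 1.31, -1.58] 0.0
[0.01, 0.82, 2.52, 2.94, 1.61, -1.61] 0.0
[0.02, 0.98, 2.45, 2.94, 1.85, -1.63] 0.0
```

```bash
python3 -m inch '[[[-0.005,-0.013,0.075,0.002,-0.001,-0.001],[-0.006,-0.014,0.15,0.002,-0.001,-0.001],[-0.006,-0.014,0.23,0.002,-0.001,-0.001],[-0.007,-0.015,0.31,0.002,-0.001,-0.001],[-0.007,-0.015,0.386,0.002,-0.001,-0.001],[-0.007,-0.015,0.386,0.002,-0.001,-0.001],[-0.007,-0.015,0.386,0.002,-0.001,-0.001]]]' && python3 -m inch '[[[0.008,0,0.02,0,0.012,0],[0.017,0,0.04,0,0.024,0],[0.026,0,0.06,0,0.036,0],[0.036,0,0.08,0,0.048,0],[0.046,0,0.1,0,0.06,0],[0.058,0,0.12,0,0.072,0],[0.07,0,0.137,0,0.084,0],[0.082,0,0.154,0,0.095,0]]]' ; python3 -c "
from h import *
p,R=hang(66,265,.3);togo(p,R.as_euler('xyz'))"
```

```text
clock: 24.22
eef_pos: [579.3, 69.5, 153.5]
tcp_rot: [3.14, -0.97, 0.21]
contact_force: [0.1, -0.0, -2.8]
opening: 0.596
grasp_force: 95.5
clock: 24.88
eef_pos: [612.9, 76.8, 151.2]
tcp_rot: [3.139, -1.272, 0.212]
contact_force: [-0.4, 0.0, -2.7]
opening: 0.594
grasp_force: 95.9
shift [-0.0017, -0.0001, 0.0043] turn [-0.0, -0.0005, 0.0003] rows>= 0.0
```

No contact so far. I'll pitch upright, then check the fit in both views by numbers.

```bash
python3 -m inch '[[[0.007,0,0.02,0,0.012,0],[0.016,0,0.04,0,0.024,0],[0.025,0,0.06,0,0.036,0],[0.034,0,0.078,0,0.048,0],[0.044,0,0.096,0,0.06,0],[0.055,0,0.114,0,0.072,0],[0.067,0,0.131,0,0.084,0],[0.079,0,0.148,0,0.095,0]]]'; python3 -m inch '[[[0,0,0,0,0,0],[0,0,0,0,0,0]]]'|grep -E 'eef|rot|contact'; python3 - <<'E'
from h import *
p,R=hang(66,260,0);togo(p,R.as_euler('xyz')); s=r.sense(); print(s["wrist_torque"].round(2),s["qpos"].round(2))
t=shot("top"); cv2.imwrite("pics/t3.png",t); cv2.imwrite("pics/s3.png",shot("scene"))
x,y,z=Ro.from_euler("xyz",s["tcp_rot"]).as_matrix().T; g=s["eef_pos"]-57*z; D=lambda a,b,c:g+(a+12)*x+b*y+(19-c)*z
print(x,z)
for n in("top","scene"): print(n,[proj(n,D(95,b,c)).round(1).tolist() for b in(0,) for c in(0,32)],[proj(n,D(50,b,32)).round(1).tolist() for b in(-33,33)])
hsv=cv2.cvtColor(t,cv2.COLOR_BGR2HSV); m=((hsv[:,:,1]<60)&(hsv[:,:,2]>85))
for v in range(176,204,2): print(v,"".join("#" if k else "." for k in m[v,235:290]))
E
```

```text
clock: 25.55
eef_pos: [645.5, 83.7, 157.5]
tcp_rot: [1.706, -1.57, 1.646]
contact_force: [1.0, -1.2, -3.3]
opening: 0.595
grasp_force: 96.0
eef_pos: [645.4, 83.8, 156.6]
tcp_rot: [2.928, -1.567, 0.424]
contact_force: [-0.2, -0.4, -2.9]
shift [0.002, 0.0004, 0.002] turn [-0.0002, 0.0011, 0.0002] rows>= 0.0
[-0.24  0.87 -0.04] [ 0.01  0.97  2.45  2.94  1.84 -1.63]
[0.00321086 0.00144805 0.9999938 ] [ 0.97809014  0.20815338 -0.00344195]
top [[256.1, 179.8], [258.3, 190.7]] [[247.8, 195.4], [270.1, 191.1]]
scene [[314.5, 214.4], [306.9, 208.4]] [[313.4, 211.3], [298.9, 223.0]]
176 ..................#####................................
178 ...................####..#.............................
180 .................##############........................
182 .............##################........................
184 ...........####################........................
186 ...........#####################.......................
188 ####...#################################.###.##########
190 #####.#################################################
192 #######################################################
194 #######################################################
196 ####.##################################################
198 ####.##################################################
200 ####.##################################################
202 #######################################################<sys>:0: UserWarning: Gimbal lock detected. Setting third angle to zero since it is not possible to uniquely determine all angles.
```

Aligned within a pixel. Now I'll lower onto the hook step by step, watching the force (hanging weight reads -2.9 N).

```bash
python3 -m inch '[[[-0.01,0,0,0,0,0],[-0.025,0,0,0,0,0],[-0.04,0,0,0,0,0],[-0.05,0,0,0,0,0],[-0.05,0,0,0,0,0]]]' |grep -E 'eef|contact'; for k in 1; do python3 -m inch '[[[-0.007,0,0,0,0,0],[-0.012,0,0,0,0,0],[-0.012,0,0,0,0,0]]]' |grep -E 'eef|contact'; done;  python3 -m inch '[[[-0.005,0,0,0,0,0],[-0.008,0,0,0,0,0],[-0.008,0,0,0,0,0]]]' |grep -E 'eef|contact'
```

```text
eef_pos: [645.3, 84.0, 146.1]
contact_force: [-1.2, -0.1, -2.8]
eef_pos: [645.3, 84.0, 144.0]
contact_force: [0.5, 0.1, -3.3]
eef_pos: [645.4, 84.0, 143.0]
contact_force: [0.5, -1.2, -1.0]
```

```bash
python3 -m inch '[[[-0.003,0,0,0,0,0],[-0.005,0,0,0,0,0],[-0.005,0,0,0,0,0]]]' |grep -E 'eef|contact'; python3 -m inch '[[[-0.003,0,0,0,0,0],[-0.005,0,0,0,0,0],[-0.005,0,0,0,0,0]]]' |grep -E 'eef|contact'; python3 -c "
from h import *
print(r.sense()['wrist_torque'].round(2))"
```

```text
eef_pos: [645.6, 84.0, 142.8]
contact_force: [1.5, 0.1, 4.3]
eef_pos: [645.8, 84.1, 142.7]
contact_force: [1.8, 1.6, 9.3]
[ 0.14 -0.88  0.06]
```

```bash
python3 -m inch '[[[0.004,0,0,0,0,0],[0.007,0,0,0,0,0],[0.007,0,0,0,0,0]]]' - 20|grep -E 'eef|contact|grasp'; python3 -m inch '[[[0,0,0,0,0,0],[0,0,0,0,0,0],[0,0,0,0,0,0],[0,0,0,0,0,0],[0,0,0,0,0,0],[0,0,0,0,0,0]]]' 0.26 20; python3 -m inch '[[[0,0,0,0,0,0],[0,0,0,0,0,0],[0,0,0,0,0,0],[0,0,0,0,0,0],[0,0,0,0,0,0],[0,0,0,0,0,0]]]' 0.35 20; python3 - <<'E'
from h import *
f=shot("scene"); cv2.imwrite("pics/s4.png",f); a=cv2.imread("pics/s3.png"); print(cv2.absdiff(f,a)[190:225,285:325].max(2).max())
t=shot("top");hsv=cv2.cvtColor(t,cv2.COLOR_BGR2HSV); m=((hsv[:,:,1]<60)&(hsv[:,:,2]>85))
for v in range(176,190,2): print(v,"".join("#" if k else "." for k in m[v,235:290]))
E
```

```text
eef_pos: [645.4, 84.0, 142.7]
contact_force: [0.6, 0.3, 5.2]
grasp_force: 95.9
clock: 27.98
eef_pos: [645.2, 84.0, 141.8]
tcp_rot: [2.678, -1.568, 0.674]
contact_force: [0.6, 0.0, 0.1]
opening: 0.633
grasp_force: 0.0
clock: 28.48
eef_pos: [645.3, 84.0, 142.1]
tcp_rot: [2.54, -1.568, 0.811]
contact_force: [0.2, -0.7, -0.1]
opening: 0.675
grasp_force: 0.0
130
176 ..................#####................................
178 ...................####................................
180 ...................###########.........................
182 #####..........################........................
184 ######.################################################
186 #####..################################################
188 #####.#################################################
```

Released, with the weight on the hook. I'll open fully, wait, back straight out, then check that it hangs still.

```bash
python3 -m inch '[[[0,0,0,0,0,0],[0,0,0,0,0,0],[0,0,0,0,0,0],[0,0,0,0,0,0],[0,0,0,0,0,0],[0,0,0,0,0,0],[0,0,0,0,0,0],[0,0,0,0,0,0]]]' 1 20 | tail -3; python3 -m inch '[[[0,0,-0.03,0,0,0],[0,0,-0.08,0,0,0],[0,0,-0.13,0,0,0],[0,0,-0.18,0,0,0],[0,0,-0.23,0,0,0],[0,0,-0.28,0,0,0],[0,0,-0.3,0,0,0],[0,0,-0.3,0,0,0]]]'; python3 - <<'E'
from h import *
print(r.sense()["qpos"].round(2))
a=shot("scene")
for i in range(8): b=shot("scene")
print(cv2.absdiff(a,b)[180:280,260:340].max())
t=shot("top"); im=np.zeros((600,800,3),np.uint8); im[:,:480]=crop(b,260,170,96,120,5); im[:500,480:]=crop(t,230,150,64,100,5); cv2.imwrite("pics/f1.png",im)
E
```

```text
contact_force: [-0.2, 0.5, 0.6]
opening: 1.001
grasp_force: 0.0
clock: 29.92
eef_pos: [585.8, 71.2, 141.6]
tcp_rot: [2.928, -1.566, 0.423]
contact_force: [-0.0, 0.4, -0.2]
opening: 0.999
grasp_force: 0.0
[-0.04  1.11  2.54  2.86  2.06 -1.71]
71
```

View pics/f1.png

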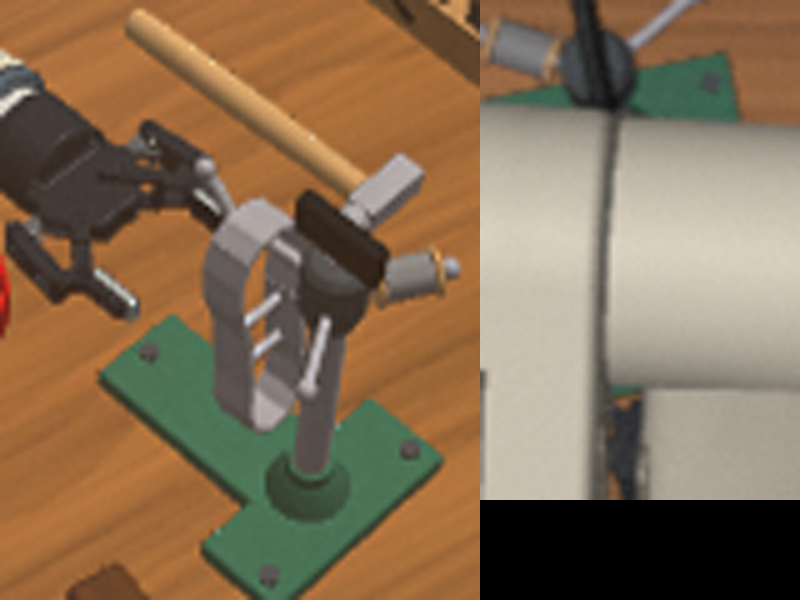

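The die hangs straight down by its toe on the hook, around (250,315) in the crop, and the gripper is clear. I'll wait a bit and confirm it is still before handing in.

```bash
python3 -m inch '[[[0,0,0,0,0,0],[0,0,0,0,0,0],[0,0,0,0,0,0],[0,0,0,0,0,0],[0,0,0,0,0,0],[0,0,0,0,0,0],[0,0,0,0,0,0],[0,0,0,0,0,0]]]' >/dev/null; python3 -m inch '[[[0,0,0,0,0,0],[0,0,0,0,0,0],[0,0,0,0,0,0],[0,0,0,0,0,0],[0,0,0,0,0,0],[0,0,0,0,0,0],[0,0,0,0,0,0],[0,0,0,0,0,0]]]' | grep -E 'clock|contact'; python3 - <<'E'
from h import *
S=[shot("scene")[205:260,298:325].astype(int) for _ in range(14)]
print([int(abs(S[0]-x).max()) for x in S[1:]])
E
```

```text
clock: 31.75
contact_force: [0.9, 0.0, 0.4]
[6, 8, 6, 7, 5, 5, 6, 6, 7, 6, 6, 6, 6]
```

Still: only image noise remains between frames. Handing in.

```bash
python3 -c "
from rig import r
print(r.sign_off())"
```

```text
the job is handed in; nothing more can be done
None
```

The stand's hook now points out over the long foot, within about 0.3° by camera, and the die hangs straight and still on it by its toe; the gripper is clear and the job is handed in at about 32 s.

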